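# Hang up the rinse basket, lid the rinse pot, lift off the outer lid

### The job

Take the small-parts basket out of the rinse pot by its wooden grip and hang it by its handle on the drip hook. Then lower the nested pair of lids together, gently, onto the open pot and let go, and lift the outer lid alone straight up, leaving the inner lid seated undisturbed on the pot so that it can air. Finish while still holding the outer lid level, about 10 cm above the closed pot, and do not disturb the other parts on the bench.

Things in the scene. Friction and masses are not known exactly. Their poses are not given: they have to be found in the camera images.
- pot_mouth (a point): Centre of the mouth (rim height) of the round steel rinse pot, open on top, fixed to the bench: 94 mm outside, 88 mm inside diameter, 60 mm tall; inner floor 4 mm above the bench. z up.
- basket: Loose round dark steel basket, 60 mm diameter, 38 mm high, 0.1 kg, standing in the pot; origin at the centre of its underside, z up. A rigid handle of 6 mm round bar rises from it: uprights at y = -28 and +28 mm and a level cross bar along y, 100 mm up (bar centre). Window below the bar: 50 mm wide, 59 mm high, open along x. Half a turn looks the same.
- basket_grip (a point): Centre of the upright wooden grip, 16 x 16 mm, 44 mm tall, on the middle of the basket's cross bar; 125 mm above the basket's underside; axes as the basket's. Pinched across y, the fingers stay clear of the hook's upturned end.
- basket_bar (a point): Middle of the underside of the handle's cross bar, 28 mm below basket_grip; this is what rests on the hook.
- hook: Steel drip hook, fixed to the bench: base plate 110 (x) x 80 (y) x 12 mm, origin at the centre of its underside, z up. Post 14 mm thick at x = +32 mm; from it a level round arm, 8 mm thick, centre line 165 mm up, points to the hook's own -x, to x = -62 mm, where its end turns up to 185 mm (the highest point).
- hook_seat (a point): Point on top of the hook's arm, at hook x = -30 mm, 169 mm above the bench, where the basket's cross bar should rest, across the arm. The handle's window goes over the upturned end moving along the hook's +x, then the bar comes down on the arm. Axes as the hook's.
- inner_lid: Loose aluminium inner lid, 0.16 kg, standing on the bench on its plug, the outer lid resting on it; origin at the centre of the plug's underside, z up. Plug 80 mm diameter, 8 mm high, chamfered (4 mm play in the pot); flange above it 100 mm diameter, 5 mm thick, rests on the pot's rim; upright tab in the middle, 30 mm along x, 14 mm along y, top 54 mm above the origin.
- inner_grip (a point): Middle of the free part of the inner lid's tab, which sticks up through the outer lid's hole: 38 mm above the plug's underside, 21 mm above the outer lid's top face, 16 mm below the tab's top; axes as the inner lid's. Pinched along x (30 mm) and lifted, it carries both lids.
- inner_seat (a point): Centre of the underside of the inner lid's flange, 8 mm above its origin; meets pot_mouth when seated.
- outer_lid: Loose steel outer lid, 0.12 kg: disc 112 mm diameter, 4 mm thick, with a 40 mm round hole and a rim hanging 4 mm down outside the inner lid's flange (2 mm play); origin at the centre of the disc's underside, z up, 13 mm above the inner lid's origin when nested. Two ears stand on it at y = -24.5 and +24.5 mm, 7 mm thick, 18 mm wide in x, tops 38 mm up.
- outer_grip (a point): Point midway between the outer lid's two ears (the inner lid's tab stands between them), 25 mm above the lid's underside, 21 mm above its top face, 13 mm below the ears' tops; axes as the outer lid's, at the start within 7 degrees of the inner lid's. Ears pinched from outside along y (56 mm over both) lift the outer lid alone.
- outer_under (a point): Centre of the underside of the outer lid's disc.
- lamp_holder_mid (a point): Brass lamp holder, bystander, 32 mm wide, 40 mm tall; point at mid height.
- lamp_cap_mid (a point): Green glass pilot lamp cap, bystander, 26 mm wide, 21 mm tall; point at mid height.
- vu_frame_mid (a point): Flat steel rectangular meter frame, bystander, 46 x 56 x 10 mm; point at its centre.
- idler_mid (a point): Black rubber idler ring, bystander, 38 mm wide, 12 mm high; point at its centre.
- knob_mid (a point): Knurled aluminium knob, bystander, 24 mm wide, 18 mm tall; point at mid height.
- screwdriver_grip (a point): Grip of a screwdriver lying on the bench, bystander, 160 mm long.
Things that resemble listed ones, but are neither listed nor needed, are in the scene too. What is shaped like the outer_lid but orange or yellow is not meant.

How it is judged:
By the outcome, as a careful person would: the job done as asked, in the order asked, and still so for the second after the job is handed in, while the arm keeps its last pose, push and grip.
It also fails if it takes over 72 s, if anything falls off the work surface, if the arm or the gripper's body presses on something with over 40 N, if the wrist force passes 120 N, or if a joint passes its speed limit or range.

### The arm

A 6-joint arm with a two-finger parallel gripper is mounted at the origin on the work surface. World frame = base frame: x ahead of the robot, y to its left, z up, the work surface at z = 0. Lengths are in m, angles in degrees, forces in N, time in s.
With the tool pointing down it reaches from about 0.25 to 0.775 m from the base axis. Payload 8.9 kg.
Tool frame: the origin (TCP) lies midway between the tips of the shut fingers; the grasp point (between the pads) lies 19 mm behind it; z points along the fingers, y is the direction in which the jaws open and shut (so a half turn about z gives the same grasp; the last joint's range is limited). The gripper opens to 85 mm and grips with 20 to 120 N. Pads are 22 mm wide; open, the fingers measure 114 mm over their backs; the gripper's body (76 mm by 85 mm) begins 54 mm behind the grasp point. The pads swing forward as they close: fully open they stand 13 mm farther back than shut.
Start: joints at [-7.981, 16.656, -8.789, 64.555, 0, 82.019], TCP at [0.525, 0, 0.231] pointing down, gripper open.
Joint ranges: [-144.48, 144.48], [-52.06, 99.96], [-74.48, 78.29], [-112.23, 115.85], [-86.99, 84.42], [-180, 180]. Speed limits (degrees/s): [127.2, 127.2, 159.86, 180, 180, 180].

### API

Orientations are given as a 3x3 rotation matrix whose columns are the frame's x, y, z axes.
In Python, from station import get_state, optics, bot gives the robot as it stands.
- The arm moves only by the tool step_arm, never from a script. Its argument "commands" is a list that holds one entry, the list of rows, each a list of 4 numbers: the shift along the tool's x, y, z in m, then the turn about the tool's z in degrees. A call has 1 to 10 rows; each row shifts and turns the commanded pose from where the row before left it, along the tool's axes as they then stand; what a row does not reach is not made up. A row lasts 1/10 s, in which the tool goes at most 50 mm and 8.59 degrees, less where a joint would pass 70% of its speed; a pose out of reach is approached as far as the arm can. A call with a gripper value outside its range is refused whole. "grip" is the opening in per cent of the stroke, from 0 (shut) to 100 (fully open), set as the call begins (left out, the last holds). The fingers move at their own pace and stop on an object; "grip_force" is the grip in N (left out, the last holds). Time passes only in rows, so rows that do not move let the fingers close. It gives the time, the measured TCP pose, the force and the opening at its end, in the units of the state.
- get_state(): the state, without advancing time (a new reading comes with each control period).
- optics.snapshot(name): name is "scene" or "side" or "wrist"; returns the picture (400x640x3 uint8, red, green, blue); there is no depth.
- optics.camera_params(name): a dict with "fx", "fy", "cx", "cy" (pixels), "xyz" and "rotation" of the camera in the world. Camera axes: x right, y up, looking along -z (the intrinsics and any distortion apply to the point x, -y, -z); pixel columns grow to the right and rows downward; lengths in m; the calibration is good to about 2 mm. A picture is of the moment at which its call begins: read the wrist's pose just before it. camera_params takes no time and is no camera call; for the wrist camera it gives the pose at the moment of the call.
- bot.sign_off(): hands the job in, once; it reports no verdict.
Trained networks look in the newest picture that a camera, given by its name, has taken for a name from the list of things; names that differ only in an ending like _2 or _b are one class to them, and where a whole thing is asked for, a point or a joint stands for the part that bears it (a point fixed in the world has none). Each returns a list of dicts, best first, with "score" (0 to 1); they miss things now and then, are a little off and sometimes report something else, mostly with a low value. They report only what shows in the picture. A call takes as long as a camera call. They do not tell look-alikes from the thing itself.
- optics.look_for(label, camera): "xy" ([column, row] in pixels, amid what is visible of it).
- optics.tip_of(label, camera): "xy" ([column, row] in pixels: a listed point, or the origin of a listed thing).
The state is a dict: "t": time; "joints": joint angles; "dq": joint speeds; "effort": joint torques, N m; "position": TCP position; "tcp_rot": TCP orientation; "force": force on the tool from outside, world axes, zero at the start; "wrist_torque": the same for the moment, N m; "gripper_width": opening from 0.0 (shut) to 1.0 (fully open).
Only numpy, scipy, OpenCV 4.12 (cv2) and the standard library are available. Lean on these libraries where they do the work, as an engineer would, in place of code of your own. Each camera call takes 0.05 s, during which the arm holds its last target.

## Working session

There is one attempt and no reset: what is moved stays moved. The work goes in short steps, Python scripts to look and compute and a tool call to move; the robot and the scene stay as the last step left them, time stands still between calls to the robot, and variables do not carry over. Pictures are saved under pics/ and viewed, and the job is handed in when it is done.

Besides the shell and the picture viewer there is one more tool, called after "Emit:" as a command line: name --argument value ..., lists and objects as JSON in quotes. step_arm: Moves the arm, as the interface text tells. Its arguments: {"type":"object","properties":{"commands":{"type":"array","items":{"type":"array","items":{"type":"array","items":{"type":"number"}}}},"grip":{"type":"number"},"grip_force":{"type":"number"}},"required":["commands"]}

```bash
mkdir -p pics; ls
python3 - <<'E'
from station import get_state, optics, bot
import cv2,json
s=get_state(); print(s['t'],s['position'],s['tcp_rot'],s['gripper_width'])
for n in ("scene","side","wrist"):
    im=optics.snapshot(n); cv2.imwrite(f"pics/{n}0.png",im[:,:,::-1]); print(n,optics.camera_params(n))
E
```

```text
pics
0.0 [5.24571899e-01 7.69682313e-05 2.30718483e-01] [[-3.09156477e-05  9.99999159e-01 -1.29647329e-03]
 [ 9.99999981e-01  3.11679606e-05  1.94595057e-04]
 [ 1.94635302e-04 -1.29646725e-03 -9.99999141e-01]] 1.001644328558136
scene {'fx': 413.57275185748557, 'fy': 413.57275185748557, 'cx': 314.76363002597424, 'cy': 199.580562625552, 'xyz': array([ 1.22068414, -0.27350563,  0.78074579]), 'rotation': array([[ 0.37545547, -0.6388901 ,  0.6714556 ],
       [ 0.92674887,  0.26896663, -0.26228512],
       [-0.01302778,  0.7207471 ,  0.69307567]])}
side {'fx': 504.716044320573, 'fy': 504.716044320573, 'cx': 318.3386580375802, 'cy': 196.26546250345427, 'xyz': array([ 0.3844376 , -0.85042629,  1.00638789]), 'rotation': array([[ 0.97150786,  0.17648685, -0.15819251],
       [-0.23672564,  0.69003782, -0.68396548],
       [-0.01155209,  0.70192606,  0.71215613]])}
wrist {'fx': 356.2332523152227, 'fy': 356.2332523152227, 'cx': 327.52194869846124, 'cy': 201.09160556454694, 'xyz': array([0.52493198, 0.06850016, 0.37315835]), 'rotation': array([[ 9.99999624e-01, -6.25332262e-04,  6.00307472e-04],
       [ 4.41645889e-04,  9.63444410e-01,  2.67907959e-01],
       [-7.45894368e-04, -2.67907593e-01,  9.63444324e-01]])}
```

View pics/scene0.png

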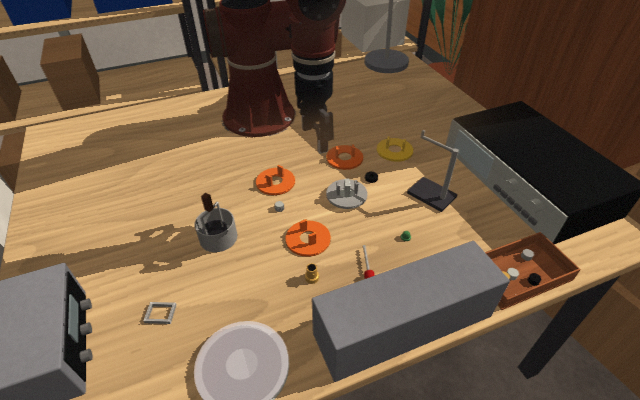

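View pics/side0.png

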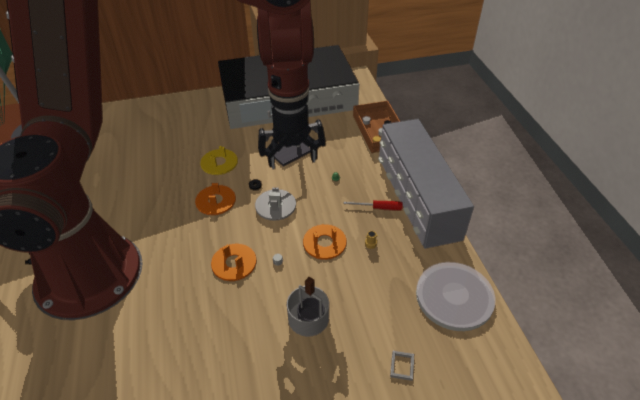

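View pics/wrist0.png

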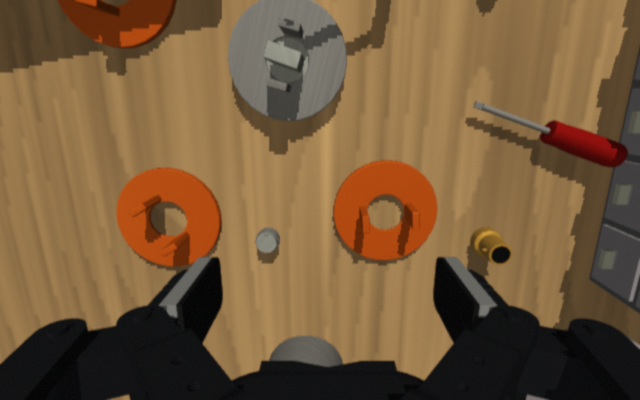

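The pot with the basket's wooden grip shows at scene (216,230) / side (308,310). The steel nested lids are at scene (347,192) / side (276,205). The look-alike orange and yellow lids are at scene (275,180), (345,157), (307,237) and (395,149). The hook is at scene (432,190), hidden behind the gripper in the side view. By the description, the target is the steel-coloured lid with the tab through it.

```bash
cat > h.py <<'E'
from station import get_state, optics, bot
import numpy as np, cv2
def ray(p,uv):
    d=np.array([(uv[0]-p['cx'])/p['fx'],-(uv[1]-p['cy'])/p['fy'],-1.]); d=p['rotation']@d
    return np.array(p['xyz']),d/np.linalg.norm(d)
def onz(p,uv,z):
    o,d=ray(p,uv); return o+d*(z-o[2])/d[2]
def tri(rs):
    A=np.zeros((3,3));b=np.zeros(3)
    for o,d in rs:
        P=np.eye(3)-np.outer(d,d);A+=P;b+=P@o
    x=np.linalg.solve(A,b); return x,[np.linalg.norm((np.eye(3)-np.outer(d,d))@(x-o))*1e3 for o,d in rs]
def proj(p,X):
    c=p['rotation'].T@(np.asarray(X)-p['xyz']); return np.array([p['cx']+p['fx']*c[0]/-c[2],p['cy']-p['fy']*c[1]/-c[2]])
def snap(n,f=None):
    p=optics.camera_params(n); im=optics.snapshot(n)
    if f: cv2.imwrite(f"pics/{f}.png",im[:,:,::-1])
    return p,im
def crop(f,out,x0,y0,x1,y1,k=4):
    im=cv2.imread(f"pics/{f}.png")[y0:y1,x0:x1]; cv2.imwrite(f"pics/{out}.png",cv2.resize(im,None,fx=k,fy=k,interpolation=cv2.INTER_CUBIC))
E
python3 - <<'E'
from h import *
print(get_state()['t'])
P={n:optics.camera_params(n) for n in("scene","side","wrist")}
Z=dict(pot_mouth=.06,basket_grip=.129,basket=.004,basket_bar=.101,hook_seat=.169,hook=0,inner_grip=.038,outer_grip=.038,inner_seat=.008)
for l,z in Z.items():
    rs=[]
    for n in ("scene","side"):
        r=optics.tip_of(l,n)[:2]
        for q in r: print(l,n,np.round(q['xy'],1),round(q['score'],2),np.round(onz(P[n],q['xy'],z),4))
        if r: rs.append(ray(P[n],r[0]['xy']))
    if len(rs)==2: print('   tri',*tri(rs))
for l in("inner_grip","outer_grip"):
    for q in optics.tip_of(l,"wrist")[:4]: print(l,np.round(q['xy'],1),round(q['score'],2),np.round(onz(P['wrist'],q['xy'],.038),4))
print(get_state()['t'])
crop("scene0","c1",180,170,260,260,6);crop("scene0","c2",395,115,475,215,6);crop("wrist0","c3",220,0,360,130,5)
E
```

```text
0.15
pot_mouth scene [213.5 222.9] 0.68 [ 0.5031 -0.2536  0.06  ]
pot_mouth side [307.6 301.9] 0.58 [ 0.4953 -0.2503  0.06  ]
   tri [ 0.49681453 -0.25112359  0.05630975] [np.float64(2.9420285196423936), np.float64(2.9420285196422142)]
basket_grip scene [208.8 200.3] 0.6 [ 0.4977 -0.2505  0.129 ]
basket_grip scene [431.3 194.2] 0.49 [0.6765 0.2261 0.129 ]
basket_grip side [307.7 286.3] 0.68 [ 0.4958 -0.2573  0.129 ]
   tri [ 0.49548757 -0.25220163  0.12510557] [np.float64(2.281396517852997), np.float64(2.281396517852968)]
basket scene [217.2 238.4] 0.81 [ 0.503  -0.2546  0.004 ]
basket side [311.1 317.2] 0.87 [ 0.5006 -0.2559  0.004 ]
   tri [ 0.50083914 -0.25456247  0.00168625] [np.float64(0.010048251775412574), np.float64(0.010048251775411842)]
basket_bar scene [208.1 212.8] 0.57 [ 0.5075 -0.2595  0.101 ]
basket_bar scene [371.4 286. ] 0.34 [ 0.8295 -0.0058  0.101 ]
basket_bar side [310.3 290. ] 0.8 [ 0.5026 -0.249   0.101 ]
basket_bar side [306.5 302. ] 0.52 [ 0.4882 -0.276   0.101 ]
   tri [ 0.50429519 -0.25549221  0.10244665] [np.float64(5.139477553375656), np.float64(5.13947755
[... 776 characters left out ...]
0.94 [ 0.5896 -0.0509  0.038 ]
outer_grip side [215.3 193.3] 0.74 [0.3308 0.1601 0.038 ]
   tri [ 0.59102636 -0.05002304  0.03392523] [np.float64(2.036798682211819), np.float64(2.03679868221192)]
inner_seat scene [346.1 191. ] 0.6 [0.4739 0.1112 0.008 ]
inner_seat scene [349.3 194.7] 0.46 [0.4908 0.1129 0.008 ]
inner_seat side [278.2 205.8] 0.68 [0.4914 0.1001 0.008 ]
   tri [0.48887352 0.09988747 0.01724844] [np.float64(6.53374747883248), np.float64(6.533747478832533)]
inner_grip [282.8  57.2] 0.56 [0.4854 0.1064 0.038 ]
outer_grip [160.3 225. ] 0.81 [ 0.3583 -0.0495  0.038 ]
outer_grip [389.2 219.4] 0.72 [ 0.5858 -0.0435  0.038 ]
outer_grip [270.4 238.9] 0.37 [ 0.4673 -0.0642  0.038 ]
1.15
```

View pics/c1.png

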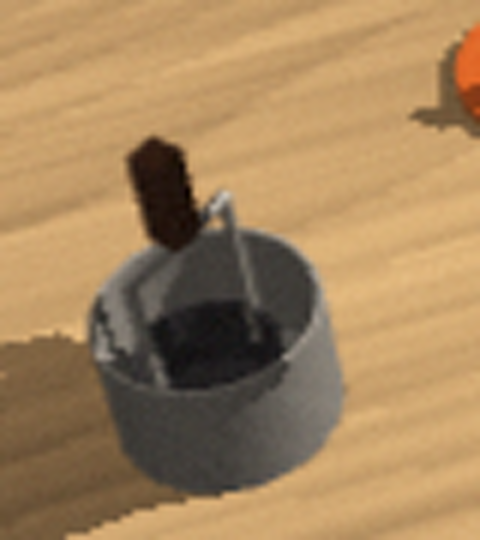

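View pics/c2.png

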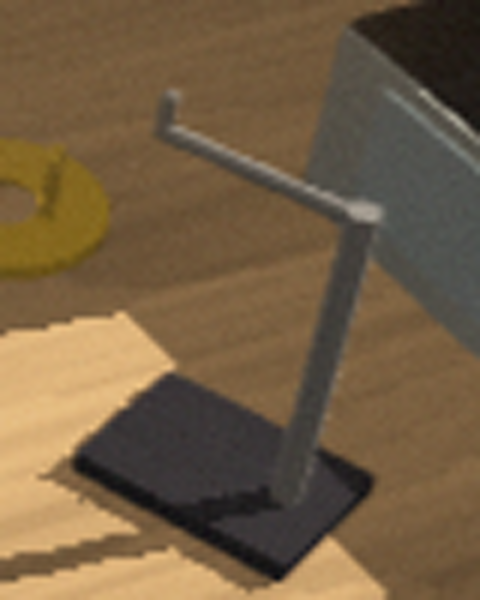

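View pics/c3.png

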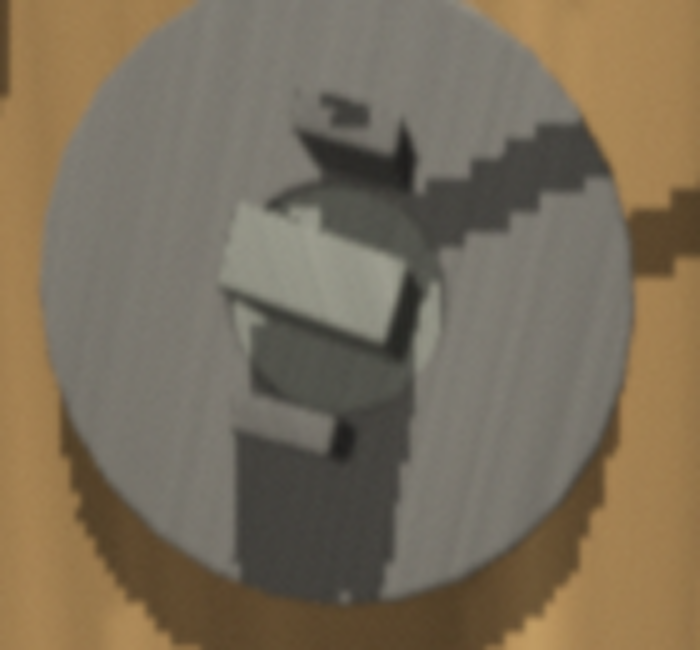

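Run:
```python
from h import *
S=optics.camera_params("scene");W=optics.camera_params("wrist")
f=lambda l,x0,y0,k:[(x0+a/k,y0+b/k) for a,b in l]
print("bar",[np.round(onz(S,u,.104),4) for u in f([(225,197),(130,288)],180,170,6)])
print("grip top",onz(S,f([(158,148)],180,170,6)[0],.151))
print("pot base-rim front/back..")
print("hook base top corners",[np.round(onz(S,u,.012),4) for u in f([(170,376),(372,480),(277,570),(75,457)],395,115,6)])
print("post top,arm end",[np.round(onz(S,u,z),4) for u,z in zip(f([(365,212),(162,130),(172,95)],395,115,6),(.169,.165,.185))])
t=[np.round(onz(W,u,.054),4) for u in f([(240,205),(408,258),(388,345),(220,285)],220,0,5)]
print("tab",t,np.mean(t,0)); 
e=[np.round(onz(W,u,.051),4) for u in f([(300,95),(410,125),(337,455),(335,415),(235,395),(232,427)],220,0,5)]
print("ears",e)
```

```text
bar [array([ 0.4865, -0.2324,  0.104 ]), array([ 0.5214, -0.2764,  0.104 ])]
grip top [ 0.50181845 -0.25269616  0.151     ]
pot base-rim front/back..
hook base top corners [array([0.5121, 0.3335, 0.012 ]), array([0.6082, 0.3775, 0.012 ]), array([0.6396, 0.3056, 0.012 ]), array([0.5434, 0.2631, 0.012 ])]
post top,arm end [array([0.6012, 0.337 , 0.169 ]), array([0.5163, 0.2968, 0.165 ]), array([0.5195, 0.2957, 0.185 ])]
tab [array([0.4759, 0.1171, 0.054 ]), array([0.5036, 0.1089, 0.054 ]), array([0.4999, 0.0953, 0.054 ]), array([0.472 , 0.1047, 0.054 ])] [0.48785 0.1065  0.054  ]
ears [array([0.4861, 0.1342, 0.051 ]), array([0.5041, 0.1297, 0.051 ]), array([0.4905, 0.0776, 0.051 ]), array([0.4903, 0.0842, 0.051 ]), array([0.4732, 0.0874, 0.051 ]), array([0.4725, 0.0822, 0.051 ])]
```

```bash
cat >> h.py <<'E'
def yaw_of(R): return np.degrees(np.arctan2(R[1,1],R[0,1]))
def plan(p,n,yaw=None,p0=None,yaw0=None,dirturn=None):
    s=get_state(); p0=np.array(s['position'] if p0 is None else p0); y=yaw_of(s['tcp_rot']) if yaw0 is None else yaw0
    d=0 if yaw is None else ((yaw-y+180)%360-180 if dirturn is None else dirturn)
    cur=p0.copy(); rows=[]
    for i in range(n):
        f=(i+1)/n; tgt=p0+(np.array(p)-p0)*f; a=np.radians(y)
        Y=np.array([np.cos(a),np.sin(a),0]);X=np.array([-np.sin(a),np.cos(a),0])  # z down: x = y rotated +90
        dl=tgt-cur; r=[round(float(dl@X),3),round(float(dl@Y),3),round(float(-dl[2]),3),round(-d/n,1)]
        cur=cur+X*r[0]+Y*r[1]-np.array([0,0,r[2]]); y-=r[3]; rows.append(r)
    for i in range(0,n,10): print(rows[i:i+10])
    print('end',np.round(cur,4),round(y,2))
E
python3 - <<'E'
from h import *
plan([.497,-.253,.231],16,yaw=128.4)
E
```

```text
[[-0.016, -0.002, 0.0, np.float64(-8.0)], [-0.015, -0.004, 0.0, np.float64(-8.0)], [-0.015, -0.006, 0.0, np.float64(-8.0)], [-0.014, -0.008, 0.0, np.float64(-8.0)], [-0.012, -0.01, 0.0, np.float64(-8.0)], [-0.011, -0.011, 0.0, np.float64(-8.0)], [-0.01, -0.013, 0.0, np.float64(-8.0)], [-0.007, -0.014, 0.0, np.float64(-8.0)], [-0.005, -0.015, 0.0, np.float64(-8.0)], [-0.004, -0.016, 0.0, np.float64(-8.0)]]
[[-0.001, -0.016, 0.0, np.float64(-8.0)], [0.002, -0.015, 0.0, np.float64(-8.0)], [0.003, -0.016, 0.0, np.float64(-8.0)], [0.006, -0.015, 0.0, np.float64(-8.0)], [0.007, -0.014, 0.0, np.float64(-8.0)], [0.009, -0.013, 0.0, np.float64(-8.0)]]
end [ 0.4975 -0.2529  0.2313] 128.0
```

Emit:
step_arm --commands '[[[-0.016,-0.002,0,-8],[-0.015,-0.004,0,-8],[-0.015,-0.006,0,-8],[-0.014,-0.008,0,-8],[-0.012,-0.01,0,-8],[-0.011,-0.011,0,-8],[-0.01,-0.013,0,-8],[-0.007,-0.014,0,-8],[-0.005,-0.015,0,-8],[-0.004,-0.016,0,-8]]]' --grip 100

```text
t: 2.15
position: [0.5077, -0.1591, 0.2313]
tcp_rot: [[-0.986, 0.168, 0.0], [0.168, 0.986, 0.0], [-0.0, 0.0, -1.0]]
force: [-0.4, 0.5, -0.1]
gripper_width: 1.005
```

Emit:
step_arm --commands '[[[-0.001,-0.016,0,-8],[0.002,-0.015,0,-8],[0.003,-0.016,0,-8],[0.006,-0.015,0,-8],[0.007,-0.014,0,-8],[0.009,-0.013,0,-8],[0,0,0,0],[0,0,0,0]]]'

```text
t: 2.95
position: [0.4974, -0.2528, 0.2312]
tcp_rot: [[-0.791, -0.612, -0.0], [-0.612, 0.791, 0.0], [-0.0, 0.0, -1.0]]
force: [0.4, 0.5, 0.1]
gripper_width: 1.002
```

Run:
```python
from h import *
s=get_state(); print(s['t'],s['position'],yaw_of(s['tcp_rot']),s['joints'])
for n in ("scene","side","wrist"): snap(n,n+"1")
W=optics.camera_params("wrist");P={n:optics.camera_params(n) for n in("scene","side","wrist")}
print(W)
for l,z in dict(basket_grip=.129,basket_bar=.101,pot_mouth=.06).items():
    for q in optics.tip_of(l,"wrist")[:2]: print(l,np.round(q['xy'],1),round(q['score'],2),np.round(onz(W,q['xy'],z),4))
rs=[]
for l,z in dict(hook_seat=.169,hook=0,inner_grip=.038).items():
  for n in("scene","side"):
    for q in optics.tip_of(l,n)[:2]: print(l,n,np.round(q['xy'],1),round(q['score'],2),np.round(onz(P[n],q['xy'],z),4))
crop("side1","c4",230,70,330,170,6)
```

```text
2.95 [ 0.49738638 -0.25280901  0.23116   ] 127.76685081812015 [-3.44585911e+01  2.02804816e+01 -3.62708224e+00  6.61181219e+01
  1.35216770e-02 -7.22254437e+01]
{'fx': 356.2332523152227, 'fy': 356.2332523152227, 'cx': 327.52194869846124, 'cy': 201.09160556454694, 'xyz': array([ 0.44406878, -0.29353012,  0.37360043]), 'rotation': array([[-6.14777374e-01, -7.59707368e-01, -2.11880854e-01],
       [ 7.88700581e-01, -5.92035231e-01, -1.65667374e-01],
       [ 4.17794547e-04, -2.68959106e-01,  9.63151507e-01]])}
basket_grip [317.2 205.4] 0.63 [ 0.5049 -0.2553  0.129 ]
basket_grip [318.5 194.6] 0.2 [ 0.498  -0.2594  0.129 ]
basket_bar [316.5 196. ] 0.84 [ 0.5061 -0.2561  0.101 ]
hook_seat scene [432.8 140.9] 0.7 [0.5468 0.3078 0.169 ]
hook_seat scene [347.8 194.3] 0.18 [0.6405 0.0299 0.169 ]
hook scene [431.6 196.4] 0.82 [0.5765 0.3208 0.    ]
hook scene [162.2 311.6] 0.42 [ 0.6578 -0.4082  0.    ]
hook side [337.6 174.2] 0.57 [0.684  0.1902 0.    ]
hook side [401.9 364.6] 0.48 [ 0.6606 -0.4103  0.    ]
inner_grip scene [346.6 190.2] 0.58 [0.5006 0.0988 0.038 ]
inner_grip side [272.4 195.8] 0.56 [0.4798 0.1121 0.038 ]
```

View pics/wrist1.png

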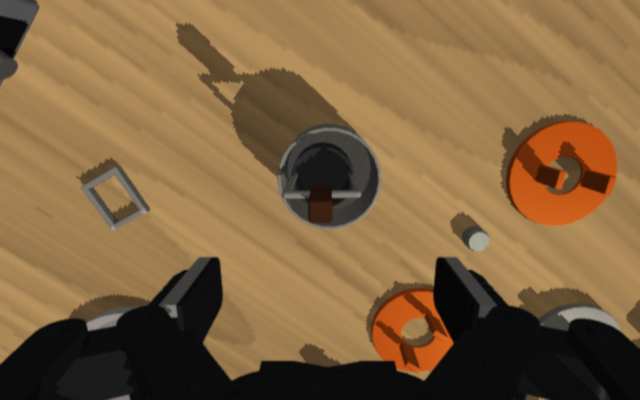

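View pics/side1.png

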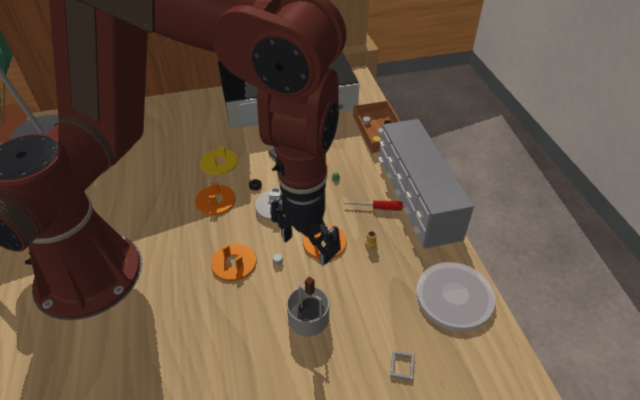

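Run:
```python
from h import *
crop("wrist1","c5",265,115,395,235,6); crop("scene1","c6",395,115,475,215,6)
```

```text
(no output)
```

View pics/c5.png

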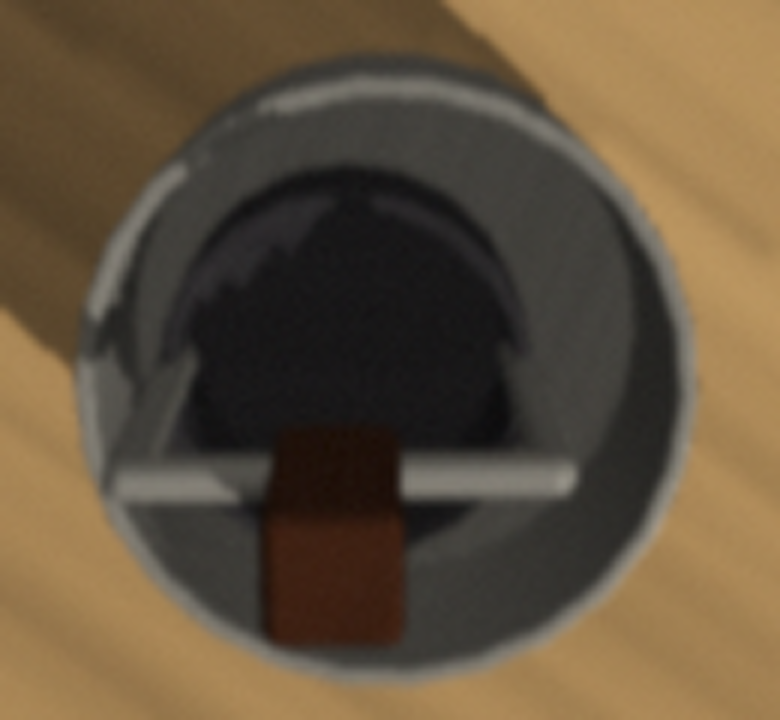

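View pics/scene1.png

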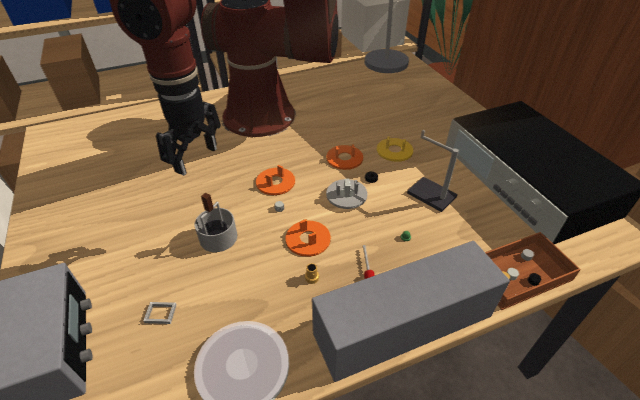

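Run:
```python
from h import *
W=optics.camera_params("wrist");S=optics.camera_params("scene")
g=lambda a,b:(265+a/6,115+b/6)
l=onz(W,g(118,483),.104);r=onz(W,g(577,480),.104)
print(l,r,(l+r)/2,np.linalg.norm(l-r),np.degrees(np.arctan2(*(l-r)[1::-1])))
print("top",onz(W,g(336,582),.151),"pot",onz(W,g(386,378),.06))
print(proj(S,[.497,-.253,.231]),proj(W,[.497,-.253,.231]))
# pot rim in scene/side fit by network mouth
```

```text
[ 0.52042613 -0.27701881  0.104     ] [ 0.48325429 -0.23012853  0.104     ] [ 0.50184021 -0.25357367  0.104     ] 0.059836809760613036 -51.5946988988694
top [ 0.50149106 -0.25469543  0.151     ] pot [ 0.49507029 -0.25221386  0.06      ]
[198.3482049  165.61430503] [327.17459794 261.26663186]
```

Wrist view: the bar runs level from (285,195) to (361,195) and the grip's top is at (321,212), so the grip is at about (0.502, -0.254). Its yaw matches the jaw. I'll descend now.

Emit:
step_arm --commands '[[[-0.003,-0.004,0.02,-0.6],[0,0,0.03,0],[0,0,0.03,0],[0,0,0.02,0],[0,0,0.01,0],[0,0,0.006,0],[0,0,0,0],[0,0,0,0]]]'

```text
t: 4.35
position: [0.503, -0.2546, 0.1162]
tcp_rot: [[-0.782, -0.624, 0.001], [-0.624, 0.782, -0.001], [-0.0, -0.001, -1.0]]
force: [0.6, -0.4, -0.4]
gripper_width: 1.003
```

Emit:
step_arm --commands '[[[0,0,0,0],[0,0,0,0],[0,0,0,0],[0,0,0,0],[0,0,0,0],[0,0,0,0],[0,0,0,0],[0,0,0,0]]]' --grip 0 --grip_force 50

```text
t: 5.15
position: [0.5025, -0.2544, 0.1155]
tcp_rot: [[-0.782, -0.624, 0.0], [-0.624, 0.782, -0.0], [-0.0, -0.0, -1.0]]
force: [-0.4, -0.5, 3.2]
gripper_width: 0.18
```

Run:
```python
from h import *
s=get_state(); print(s['t'],s['position'],yaw_of(s['tcp_rot']),s['gripper_width'],s['force'])
snap("wrist","wrist2");snap("scene","scene2"); crop("scene2","c7",150,150,270,250,6)
```

```text
5.15 [ 0.50254167 -0.25438859  0.11546485] 128.60121955567945 0.17973055403939378 [-0.38577768 -0.45413323  3.19645527]
```

View pics/c7.png

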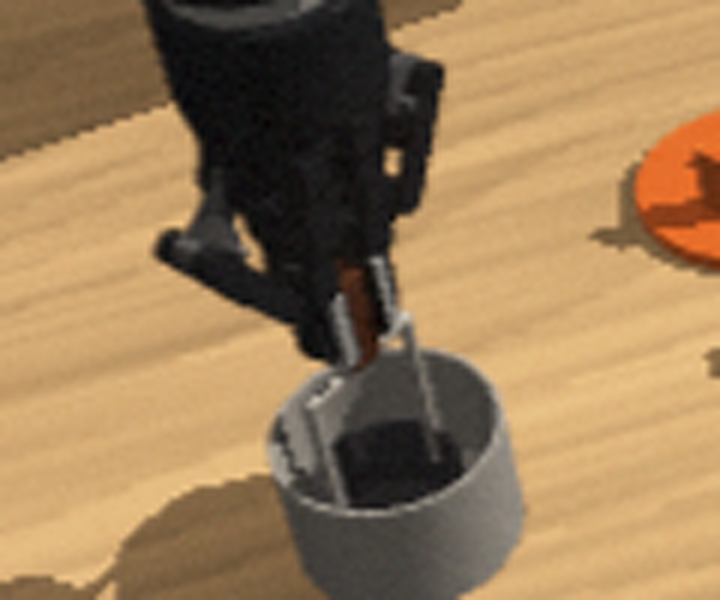

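View pics/wrist2.png

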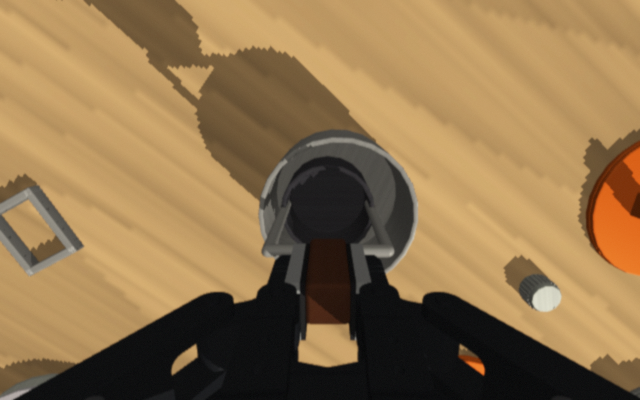

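Gripped: the opening is 0.18, about 15 mm, and both pads are on the wood. I'll lift straight up.

Emit:
step_arm --commands '[[[0,0,-0.004,0],[0,0,-0.008,0],[0,0,-0.012,0],[0,0,-0.016,0],[0,0,-0.02,0],[0,0,-0.02,0],[0,0,-0.015,0],[0,0,-0.01,0],[0,0,0,0]]]'

```text
t: 6.15
position: [0.503, -0.2547, 0.2221]
tcp_rot: [[-0.782, -0.624, 0.002], [-0.624, 0.782, -0.001], [-0.001, -0.003, -1.0]]
force: [-0.3, -0.2, -1.3]
gripper_width: 0.178
```

Run:
```python
from h import *
s=get_state(); print(s['t'],s['position'],s['gripper_width'],s['force'])
plan([.477,.2775,s['position'][2]],20,yaw=114.8)
snap("wrist","wrist3")
W=optics.camera_params("wrist")
for q in optics.tip_of("pot_mouth","wrist")[:2]+optics.look_for("pot_mouth","wrist")[:2]: print(np.round(q['xy'],1),round(q['score'],2),np.round(onz(W,q['xy'],.06),4))
```

```text
6.15 [ 0.50304409 -0.2546857   0.22210816] 0.17807822239190269 [-0.34456644 -0.21252883 -1.25358489]
[[-0.016, 0.022, -0.0, np.float64(0.7)], [-0.015, 0.021, -0.0, np.float64(0.7)], [-0.015, 0.022, -0.0, np.float64(0.7)], [-0.015, 0.023, -0.0, np.float64(0.7)], [-0.014, 0.022, -0.0, np.float64(0.7)], [-0.014, 0.022, -0.0, np.float64(0.7)], [-0.014, 0.023, -0.0, np.float64(0.7)], [-0.014, 0.023, -0.0, np.float64(0.7)], [-0.014, 0.023, -0.0, np.float64(0.7)], [-0.013, 0.023, -0.0, np.float64(0.7)]]
[[-0.012, 0.024, -0.0, np.float64(0.7)], [-0.013, 0.023, -0.0, np.float64(0.7)], [-0.012, 0.024, -0.0, np.float64(0.7)], [-0.012, 0.023, -0.0, np.float64(0.7)], [-0.012, 0.024, -0.0, np.float64(0.7)], [-0.011, 0.025, -0.0, np.float64(0.7)], [-0.011, 0.024, -0.0, np.float64(0.7)], [-0.011, 0.024, -0.0, np.float64(0.7)], [-0.011, 0.025, -0.0, np.float64(0.7)], [-0.01, 0.024, -0.0, np.float64(0.7)]]
end [0.4772 0.2774 0.2221] 114.6
[348.3 152.2] 0.84 [ 0.471  -0.2567  0.06  ]
```

View pics/wrist3.png

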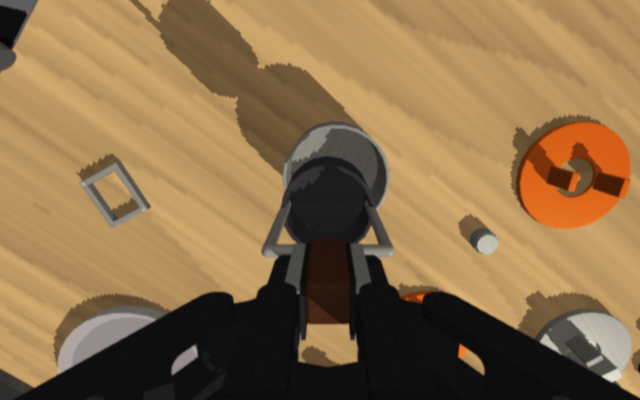

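The basket is out of the pot, upright in the grip. I'll carry it towards the hook.

Emit:
step_arm --commands '[[[-0.016,0.022,0,0.7],[-0.015,0.021,0,0.7],[-0.015,0.022,0,0.7],[-0.015,0.023,0,0.7],[-0.014,0.022,0,0.7],[-0.014,0.022,0,0.7],[-0.014,0.023,0,0.7],[-0.014,0.023,0,0.7],[-0.014,0.023,0,0.7],[-0.013,0.023,0,0.7]]]'

```text
t: 7.3
position: [0.489, 0.0131, 0.2195]
tcp_rot: [[-0.852, -0.524, -0.001], [-0.524, 0.852, 0.0], [0.001, 0.001, -1.0]]
force: [-0.1, 0.2, -1.3]
gripper_width: 0.182
```

Emit:
step_arm --commands '[[[-0.012,0.024,0,0.7],[-0.013,0.023,0,0.7],[-0.012,0.024,0,0.7],[-0.012,0.023,0,0.7],[-0.012,0.024,0,0.7],[-0.011,0.025,0,0.7],[-0.011,0.024,0,0.7],[-0.011,0.024,0,0.7],[-0.011,0.024,0,0.7],[-0.006,0.014,0,0.6]]]'

```text
t: 8.3
position: [0.4769, 0.2677, 0.2193]
tcp_rot: [[-0.908, -0.418, -0.002], [-0.418, 0.908, -0.0], [0.001, 0.0, -1.0]]
force: [0.2, -0.5, -1.1]
gripper_width: 0.182
```

Run:
```python
from h import *
s=get_state(); print(s['t'],s['position'],yaw_of(s['tcp_rot']),s['gripper_width'],s['force'],s['joints'])
for n in ("wrist","scene","side"): snap(n,n+"4")
P={n:optics.camera_params(n) for n in("scene","side","wrist")}
for l,z in dict(hook_seat=.169,hook=0,pot_mouth=.06).items():
  rs=[]
  for n in("scene","side","wrist"):
    r=optics.tip_of(l,n)[:2]
    for q in r: print(l,n,np.round(q['xy'],1),round(q['score'],2),np.round(onz(P[n],q['xy'],z),4))
crop("side4","c8",230,70,350,190,6)
crop("scene4","c9",385,85,505,205,6)
```

```text
8.3 [0.4768686  0.26773244 0.21929665] 114.73645279738068 0.18216411520420012 [ 0.20679081 -0.54868478 -1.11263623] [ 2.16381164e+01  1.94928657e+01 -6.59371667e+00  6.39972890e+01
  2.18830853e-02 -3.09837144e+00]
hook_seat scene [431.8 138.9] 0.6 [0.5386 0.3103 0.169 ]
hook_seat side [275.4 111. ] 0.8 [0.5333 0.3093 0.169 ]
hook_seat wrist [349.6 340.3] 0.71 [0.5408 0.3119 0.169 ]
hook scene [432.1 195.9] 0.64 [0.5754 0.3232 0.    ]
hook side [294.6 154.7] 0.79 [0.58  0.307 0.   ]
hook side [274.6 209.1] 0.53 [0.4804 0.0979 0.    ]
pot_mouth scene [214.3 222.4] 0.79 [ 0.5022 -0.2515  0.06  ]
pot_mouth side [307.6 304.2] 0.98 [ 0.494 -0.256  0.06 ]
```

View pics/wrist4.png

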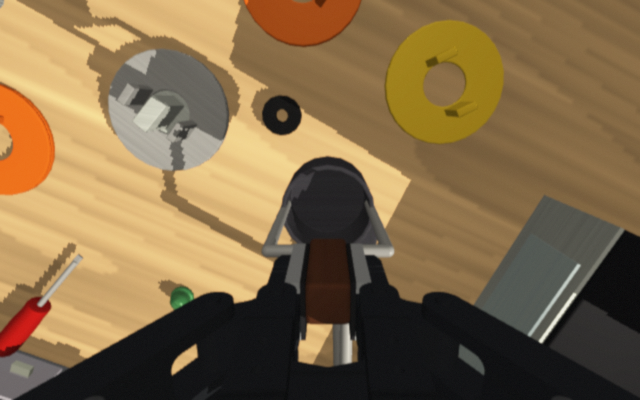

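View pics/c8.png

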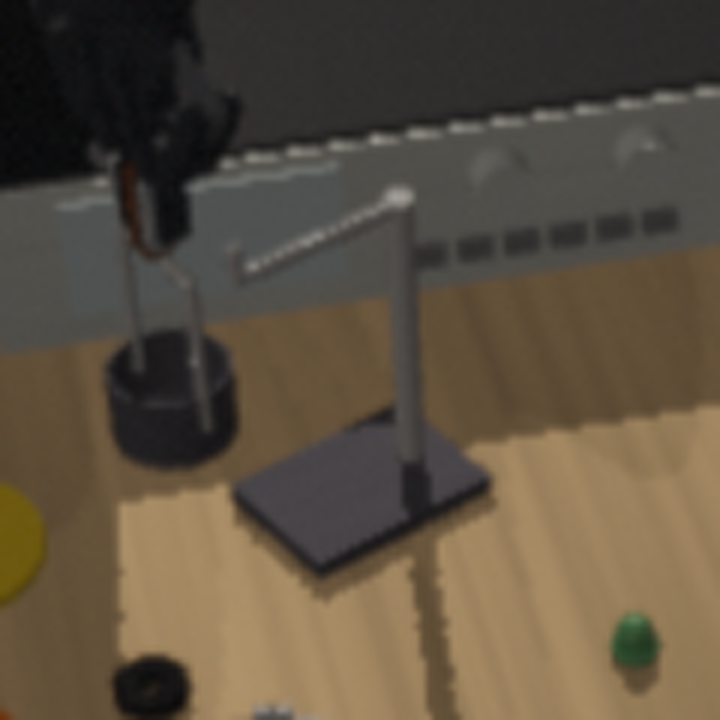

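View pics/c9.png

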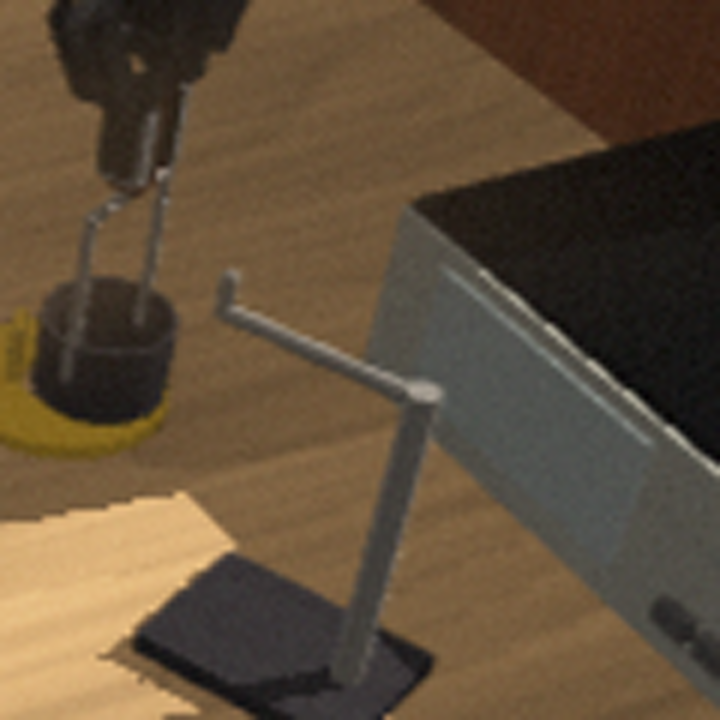

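Run:
```python
from h import *
P={n:optics.camera_params(n) for n in("scene","side","wrist")}
a=lambda u:ray(P["scene"],(385+u[0]/6,85+u[1]/6)); b=lambda u:ray(P["side"],(230+u[0]/6,70+u[1]/6))
for n,u,v in(("post top",(423,390),(398,197)),("corner",(225,312),(240,272)),("tip",(232,275),(233,248)),("post foot",(350,680),(410,480)),("grip bottom/bar mid",(130,185),(150,255))):
    print(n,*tri([a(u),b(v)]))
for u in((344,330),(344,360)): print("arm in wrist",onz(P["wrist"],u,.169))
s=get_state();print(s['position'],proj(P["scene"],np.array(s['position'])-[0,0,.0145])*6-np.array([385,85])*6,proj(P["side"],np.array(s['position'])-[0,0,.0145])*6-np.array([230,70])*6)
# base plate corners
for u,z in(((237,492),.012),((490,482),.012),((322,567),.012),((395,408),.012)): o,d=b(u); print("side base",o+d*(z-o[2])/d[2])
for u,z in(((230,553),.012),((434,662),.012),((135,633),.012)): o,d=a(u); print("scene base",o+d*(z-o[2])/d[2])
```

```text
post top [0.59874309 0.33759271 0.16696435] [np.float64(1.072191508255132), np.float64(1.0721915082551603)]
corner [0.51603696 0.29904696 0.16386519] [np.float64(0.6337650673315104), np.float64(0.6337650673316809)]
tip [0.5135837  0.30007383 0.17905279] [np.float64(0.9945368977230852), np.float64(0.9945368977231464)]
post foot [ 0.59620651  0.34211873 -0.00557199] [np.float64(6.578598285967422), np.float64(6.578598285967388)]
grip bottom/bar mid [0.4726352  0.27045879 0.20502839] [np.float64(2.3548371938149124), np.float64(2.3548371938149253)]
arm in wrist [0.53717654 0.30502575 0.169     ]
arm in wrist [0.55735588 0.31460919 0.169     ]
[0.47770998 0.2657463  0.22039288] [123.93926945 196.80921272] [160.85560854 252.73069347]
side base [0.50640715 0.32449535 0.012     ]
side base [0.63208364 0.30010019 0.012     ]
side base [0.53729739 0.25793642 0.012     ]
side base [0.59770421 0.3703546  0.012     ]
scene base [0.51030663 0.33471079 0.012     ]
scene base [0.60963594 0.37756971 0.012     ]
scene base [0.54108789 0.2644778  0.012     ]
```

The hook axis has a yaw of about 25° and the seat is at about (0.543, 0.310). I'll shift sideways by 13 mm, then take the window over the upturned end.

Emit:
step_arm --commands '[[[0,0.007,0,0],[0,0.006,0,0],[-0.008,0,0,0],[-0.014,0,0,0],[-0.014,0,0,0],[-0.014,0,0,0],[-0.014,0,0,0],[-0.014,0,0,0],[0,0,0,0],[0,0,0,0]]]'

```text
t: 9.9
position: [0.5429, 0.3106, 0.2199]
tcp_rot: [[-0.908, -0.418, -0.001], [-0.418, 0.908, -0.0], [0.001, -0.0, -1.0]]
force: [-1.0, 0.6, -0.8]
gripper_width: 0.18
```

Run:
```python
from h import *
s=get_state(); print(s['t'],s['position'],yaw_of(s['tcp_rot']),s['gripper_width'],s['force'])
for n in ("wrist","scene","side"): snap(n,n+"5")
crop("side5","c10",230,70,330,170,6)
crop("scene5","c11",385,85,485,185,6)
a=cv2.imread("pics/c10.png");b=cv2.imread("pics/c11.png");cv2.imwrite("pics/c12.png",cv2.resize(np.hstack([a,b]),(800,400)))
P={n:optics.camera_params(n) for n in("scene","side","wrist")}
```

```text
9.9 [0.54290829 0.3106439  0.21985949] 114.7128348629839 0.18026187729674334 [-0.96680356  0.55729219 -0.78597247]
```

View pics/c12.png

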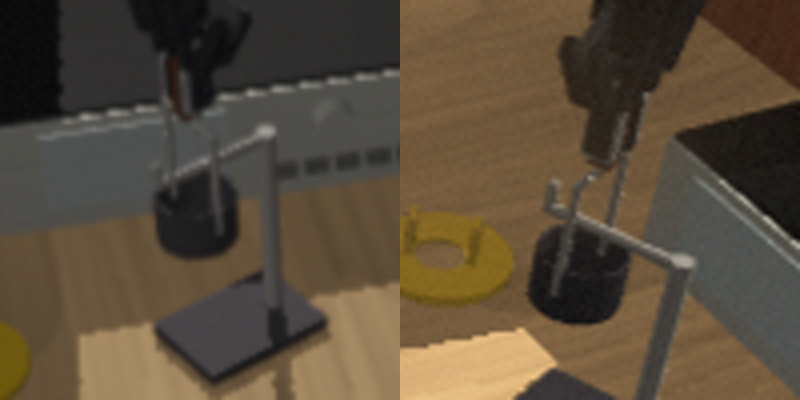

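View pics/wrist5.png

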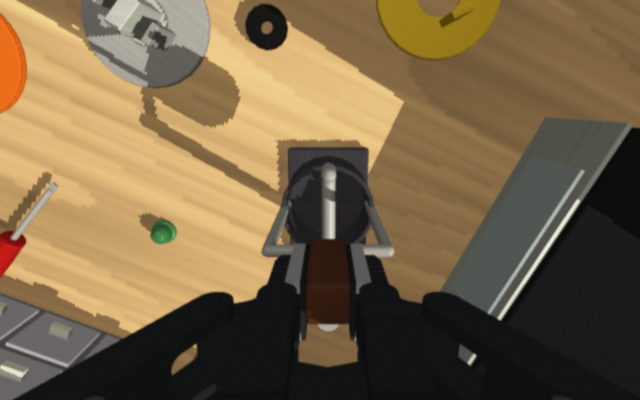

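Run:
```python
from h import *
W=optics.camera_params("wrist");s=get_state()
for u in((329,166),(329,171)):
  p=onz(W,u,.185);print(p,(p-s['position'])[:2]@[.908,.418])
```

```text
[0.5089178  0.29631501 0.185     ] -0.03644031596372851
[0.5112375  0.29738677 0.185     ] -0.03388603078094728
```

The arm passes centrally through the window (column 328), with its tip about 34 mm in front of the bar. I'll lower the basket gently.

Emit:
step_arm --commands '[[[0,0,0.008,0],[0,0,0.01,0],[0,0,0.008,0],[0,0,0.004,0],[0,0,0.003,0],[0,0,0.001,0],[0,0,0.001,0],[0,0,0.001,0],[0,0,0,0],[0,0,0,0]]]'

```text
t: 11.05
position: [0.5431, 0.3106, 0.1845]
tcp_rot: [[-0.908, -0.418, 0.0], [-0.418, 0.908, 0.0], [-0.0, -0.0, -1.0]]
force: [0.3, 0.3, -1.0]
gripper_width: 0.181
```

Emit:
step_arm --commands '[[[0,0,0.001,0],[0,0,0.001,0],[0,0,0,0],[0,0,0,0]]]'

```text
t: 11.45
position: [0.5432, 0.3106, 0.1828]
tcp_rot: [[-0.909, -0.418, 0.001], [-0.418, 0.909, 0.0], [-0.001, -0.0, -1.0]]
force: [-1.5, 0.0, 4.7]
gripper_width: 0.183
```

Contact: the vertical force went from -1 to +4.7 N. I'll let go.

Emit:
step_arm --commands '[[[0,0,0,0],[0,0,0,0],[0,0,0,0],[0,0,0,0],[0,0,0,0],[0,0,0,0]]]' --grip 70

```text
t: 12.05
position: [0.543, 0.3106, 0.1822]
tcp_rot: [[-0.909, -0.418, -0.0], [-0.418, 0.909, -0.0], [0.0, 0.0, -1.0]]
force: [0.5, -0.4, -1.0]
gripper_width: 0.7
```

Emit:
step_arm --commands '[[[0,0,-0.006,0],[0,0,-0.012,0],[0,0,-0.02,0],[0,0,-0.025,0],[0,0,-0.02,0],[0,0,-0.005,0]]]'

```text
t: 12.65
position: [0.5442, 0.3111, 0.2738]
tcp_rot: [[-0.908, -0.418, 0.004], [-0.418, 0.908, 0.002], [-0.005, -0.0, -1.0]]
force: [0.4, 0.6, -0.0]
gripper_width: 0.702
```

Run:
```python
from h import *
s=get_state(); print(s['t'],s['position'],yaw_of(s['tcp_rot']),s['gripper_width'],s['force'])
for n in ("wrist","scene","side"): snap(n,n+"6")
crop("side6","c10",230,70,330,170,6)
crop("scene6","c11",385,85,485,185,6)
a=cv2.imread("pics/c10.png");b=cv2.imread("pics/c11.png");cv2.imwrite("pics/c13.png",cv2.resize(np.hstack([a,b]),(800,400)))
P={n:optics.camera_params(n) for n in("scene","side","wrist")}
for l in("inner_grip","pot_mouth"):
  for n in("scene","side","wrist"):
    for q in optics.tip_of(l,n)[:2]: print(l,n,np.round(q['xy'],1),round(q['score'],2),np.round(onz(P[n],q['xy'],.038 if l[0]=='i' else .06),4))
```

```text
12.65 [0.54415704 0.31108362 0.27375226] 114.70135652854397 0.7017491309540611 [ 0.44519375  0.62590871 -0.01027421]
inner_grip scene [313.8 272.9] 0.71 [ 0.7148 -0.0813  0.038 ]
inner_grip scene [349.2 185.2] 0.46 [0.4854 0.1137 0.038 ]
inner_grip side [273.4 192.9] 0.5 [0.4843 0.1223 0.038 ]
inner_grip wrist [156.8  28. ] 0.56 [0.4881 0.1053 0.038 ]
pot_mouth scene [214.1 221.2] 0.82 [ 0.4981 -0.2511  0.06  ]
pot_mouth scene [426.7 173.2] 0.4 [0.5443 0.3139 0.06  ]
pot_mouth side [274.9 196.2] 0.69 [0.4837 0.0871 0.06  ]
```

View pics/c13.png

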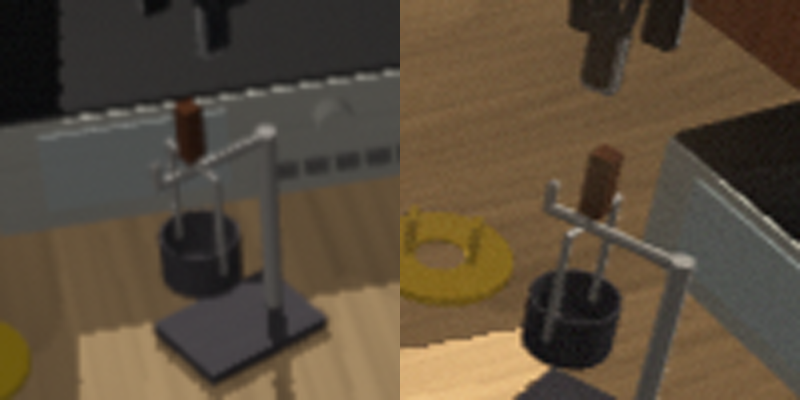

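View pics/wrist6.png

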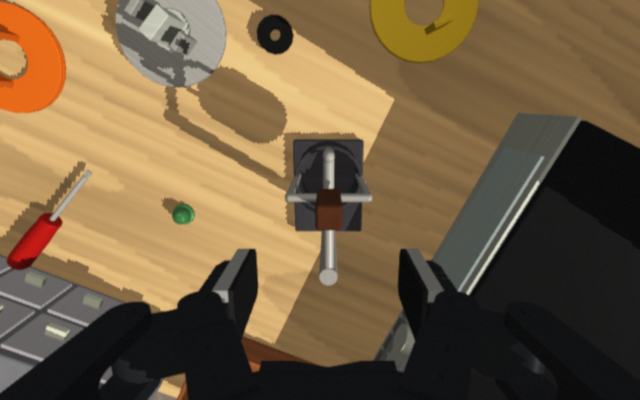

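The basket hangs by its bar on the hook's arm (wrist (329,200), bar across the arm). Now I'll move above the lids at about (0.488, 0.107).

Run:
```python
from h import *
plan([.488,.1065,.274],8,yaw=162.5)
```

```text
[[0.017, -0.02, -0.001, np.float64(-6.0)], [0.019, -0.019, -0.0, np.float64(-6.0)], [0.02, -0.016, -0.001, np.float64(-6.0)], [0.023, -0.014, -0.0, np.float64(-6.0)], [0.023, -0.012, -0.001, np.float64(-6.0)], [0.025, -0.009, -0.0, np.float64(-6.0)], [0.026, -0.006, -0.001, np.float64(-6.0)], [0.026, -0.004, -0.0, np.float64(-6.0)]]
end [0.4878 0.1065 0.2735] 162.7
```

Emit:
step_arm --commands '[[[0.017,-0.02,0,-6],[0.019,-0.019,0,-6],[0.02,-0.016,0,-6],[0.023,-0.014,0,-6],[0.023,-0.012,0,-6],[0.025,-0.009,0,-6],[0.026,-0.006,0.02,-6],[0.026,-0.004,0.03,-6],[0,0,0.03,0],[0,0,0.01,0]]]' --grip 100

```text
t: 14.1
position: [0.4862, 0.106, 0.1779]
tcp_rot: [[-0.299, -0.954, -0.004], [-0.954, 0.299, -0.0], [0.001, 0.004, -1.0]]
force: [-0.1, 0.0, -0.1]
gripper_width: 0.996
```

Emit:
step_arm --commands '[[[0,0,0,0],[0,0,0,0]]]'

```text
t: 14.3
position: [0.4887, 0.1072, 0.1812]
tcp_rot: [[-0.297, -0.955, 0.001], [-0.955, 0.297, 0.0], [-0.0, -0.001, -1.0]]
force: [0.7, 0.3, 1.4]
gripper_width: 1.0
```

Run:
```python
from h import *
s=get_state(); print(s['t'],s['position'],yaw_of(s['tcp_rot']),s['gripper_width'],s['force'],s['joints'])
for n in ("wrist","scene","side"): snap(n,n+"7")
P={n:optics.camera_params(n) for n in("scene","side","wrist")}
for l,z in (("inner_grip",.038),("outer_grip",.038)):
    for q in optics.tip_of(l,"wrist")[:2]: print(l,np.round(q['xy'],1),round(q['score'],2),np.round(onz(P["wrist"],q['xy'],z),4))
crop("wrist7","c14",240,120,400,250,5)
crop("scene7","c15",170,180,260,270,8)
```

```text
14.3 [0.48872476 0.107177   0.18123539] 162.71870213745393 0.9997691293577003 [0.66853057 0.30503681 1.38570585] [ 3.98828564e+00  1.59732020e+01 -1.76073688e+01  5.63628258e+01
  4.49310939e-03 -6.87304253e+01]
inner_grip [328.6 181.7] 0.75 [0.4871 0.1035 0.038 ]
outer_grip [529.7 206.7] 0.95 [0.333  0.1736 0.038 ]
outer_grip [146.   35.5] 0.67 [ 0.5832 -0.0418  0.038 ]
```

View pics/wrist7.png

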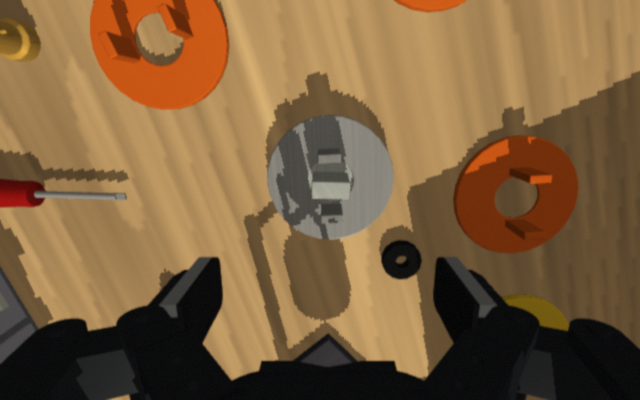

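View pics/c14.png

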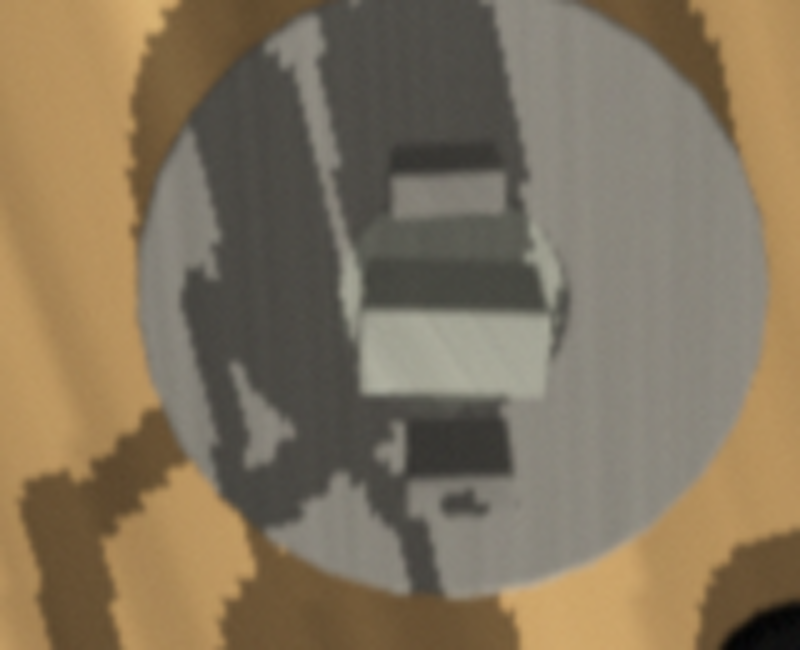

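View pics/c15.png

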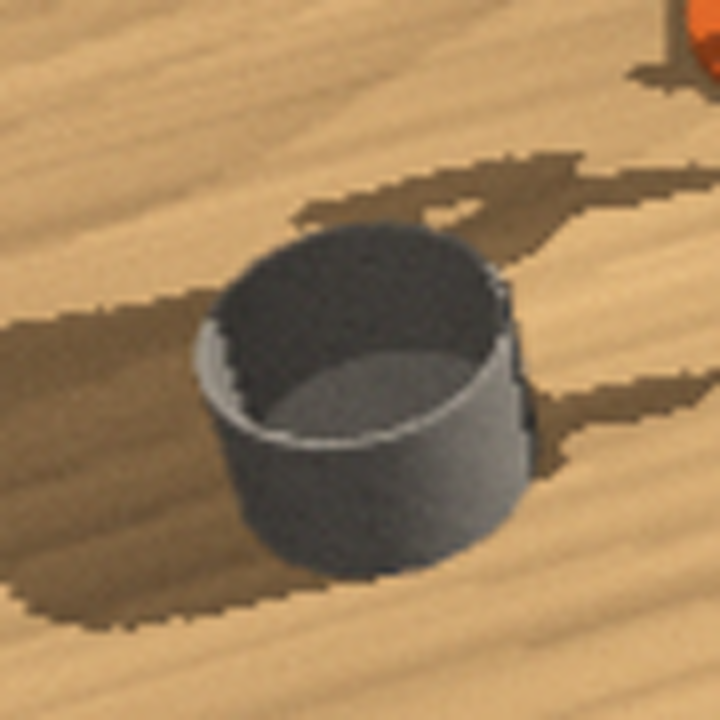

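Run:
```python
from h import *
W=optics.camera_params("wrist");s=get_state()
g=lambda a,b:(240+a/5,120+b/5)
T=[onz(W,g(*u),.054) for u in((360,310),(548,312),(546,398),(360,395))]
c=np.mean(T,0);d=T[0]-T[1];print("tab",c,np.degrees(np.arctan2(d[1],d[0])))
e1=onz(W,g(448,195),.051);e2=onz(W,g(462,498),.051);print("ears",e1,e2,(e1+e2)/2,np.linalg.norm(e1-e2),np.degrees(np.arctan2(*(e1-e2)[1::-1])))
a=np.radians(yaw_of(s['tcp_rot']));dl=c[:2]-s['position'][:2];print("dX,dY",dl@[-np.sin(a),np.cos(a)],dl@[np.cos(a),np.sin(a)])
L=onz(W,g(140,290),.017);R=onz(W,g(768,290),.017);print(np.linalg.norm(L-R),(L+R)/2)
```

```text
tab [0.48627086 0.10725039 0.054     ] -17.85415155265219
ears [0.47986998 0.08365442 0.051     ] [0.49219357 0.13121218 0.051     ] [0.48603177 0.1074333  0.051     ] 0.04912852631175496 -104.52745937322166
dX,dY 0.0004972607873477239 0.002351135076063939
0.11016583189822912 [0.48525479 0.10509183 0.017     ]
```

Tab centre (0.4863, 0.1073), yaw -17.9°. The ears are turned 3.3° relative to it. I'll descend onto the tab.

Emit:
step_arm --commands '[[[0,0.002,0.02,0.5],[0,0,0.035,0],[0,0,0.04,0],[0,0,0.03,0],[0,0,0.017,0],[0,0,0.01,0],[0,0,0.005,0],[0,0,0,0],[0,0,0,0]]]'

```text
t: 15.45
position: [0.4869, 0.1074, 0.0242]
tcp_rot: [[-0.306, -0.952, 0.001], [-0.952, 0.306, 0.0], [-0.001, -0.001, -1.0]]
force: [1.3, -0.2, 0.9]
gripper_width: 0.993
```

Emit:
step_arm --commands '[[[0,0,0,0],[0,0,0,0],[0,0,0,0],[0,0,0,0],[0,0,0,0],[0,0,0,0],[0,0,0,0],[0,0,0,0]]]' --grip 0 --grip_force 60

```text
t: 16.25
position: [0.4864, 0.1073, 0.0237]
tcp_rot: [[-0.306, -0.952, 0.001], [-0.952, 0.306, -0.0], [-0.0, -0.001, -1.0]]
force: [-0.9, -0.7, 5.1]
gripper_width: 0.342
```

Run:
```python
from h import *
s=get_state(); print(s['t'],s['position'],yaw_of(s['tcp_rot']),s['gripper_width'],s['force'])
snap("wrist","wrist8");snap("side","side8");crop("side8","c16",220,130,340,240,6)
```

```text
16.25 [0.4864055  0.10727665 0.02374185] 162.19509278556401 0.34244994634274756 [-0.87378225 -0.66437645  5.08708008]
```

View pics/wrist8.png

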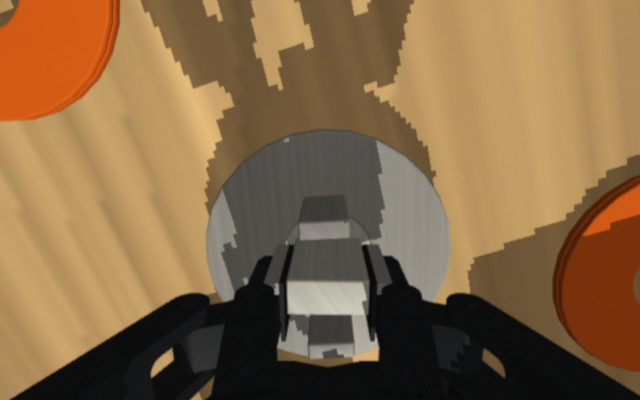

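View pics/c16.png

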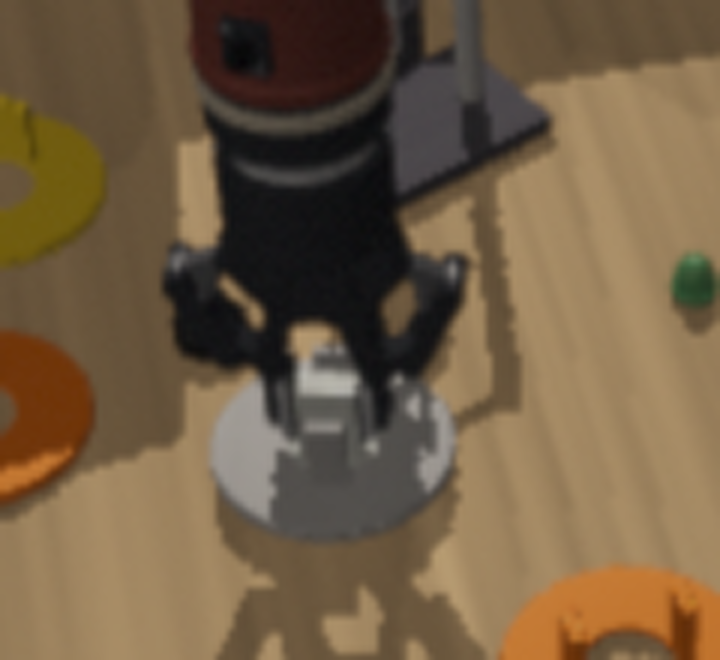

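Gripped with a 29 mm opening, tips clear above the disc, no ear between. Before carrying, I'll fit the pot's rim circle in two of the stored pictures.

Run:
```python
from h import *
from scipy.optimize import least_squares
S=optics.camera_params("scene")
W=dict(S); W.update(fx=356.2332523,fy=356.2332523,cx=327.5219487,cy=201.0916056,xyz=np.array([ 0.44406878, -0.29353012,  0.37360043]),rotation=np.array([[-6.14777374e-01, -7.59707368e-01, -2.11880854e-01],[ 7.88700581e-01, -5.92035231e-01, -1.65667374e-01],[ 4.17794547e-04, -2.68959106e-01,  9.63151507e-01]]))
a=[(170+x/8,180+y/8) for x,y in[(197,360),(215,310),(262,265),(320,235),(380,222),(440,235),(490,265),(512,310),(500,345),(460,395),(400,430),(330,445),(270,435),(215,395)]]
b=[(265+x/6,115+y/6) for x,y in[(80,385),(95,290),(160,180),(250,105),(350,75),(450,85),(560,140),(640,225),(690,340),(690,400),(660,520),(600,600),(500,660),(400,685),(300,670),(200,605),(110,500)]]
for P,pts in((S,a),(W,b)):
    X=np.array([onz(P,u,.06)[:2] for u in pts])
    r=least_squares(lambda q:np.hypot(*(X-q[:2]).T)-q[2],[.497,-.253,.047],loss='soft_l1',f_scale=.001);print(r.x,np.abs(r.fun).mean())
    r=least_squares(lambda q:np.hypot(*(X-q[:2]).T)-.047,[.497,-.253],loss='soft_l1',f_scale=.001);print(r.x)
cx=np.array([.497,-.253,.19]); plan([.497,-.253,.17],14,p0=[.4864,.1073,.17])
```

```text
[ 0.49882405 -0.25039809  0.04491521] 0.0006578040787527806
[ 0.49868223 -0.25047473]
[ 0.49670769 -0.25012812  0.04589877] 0.0005364634612824837
[ 0.49682534 -0.25029561]
[[0.024, -0.009, -0.0, 0.0], [0.025, -0.008, -0.0, 0.0], [0.024, -0.009, -0.0, 0.0], [0.024, -0.008, -0.0, 0.0], [0.024, -0.009, -0.0, 0.0], [0.025, -0.009, -0.0, 0.0], [0.024, -0.008, -0.0, 0.0], [0.024, -0.009, -0.0, 0.0], [0.024, -0.008, -0.0, 0.0], [0.025, -0.009, -0.0, 0.0]]
[[0.024, -0.008, -0.0, 0.0], [0.024, -0.009, -0.0, 0.0], [0.025, -0.009, -0.0, 0.0], [0.024, -0.008, -0.0, 0.0]]
end [ 0.4967 -0.2531  0.17  ] 162.19
```

Emit:
step_arm --commands '[[[0,0,-0.003,0],[0,0,-0.007,0],[0,0,-0.012,0],[0,0,-0.018,0],[0,0,-0.025,0],[0,0,-0.028,0],[0,0,-0.025,0],[0,0,-0.018,0],[0,0,-0.01,0],[0,0,0,0]]]'

```text
t: 17.35
position: [0.487, 0.1074, 0.1708]
tcp_rot: [[-0.306, -0.952, 0.003], [-0.952, 0.306, 0.0], [-0.001, -0.002, -1.0]]
force: [0.6, 0.6, -2.0]
gripper_width: 0.341
```

Run:
```python
from h import *
s=get_state(); print(s['t'],s['position'],yaw_of(s['tcp_rot']),s['gripper_width'],s['force'],s['wrist_torque'])
snap("wrist","wrist9");snap("side","side9");crop("side9","c17",220,100,340,210,6)
```

```text
17.35 [0.48698246 0.10737555 0.17083969] 162.2037167953962 0.34061152527805894 [ 0.57473783  0.60973073 -2.03059118] [ 0.05900801  0.01704733 -0.01118826]
```

View pics/c17.png

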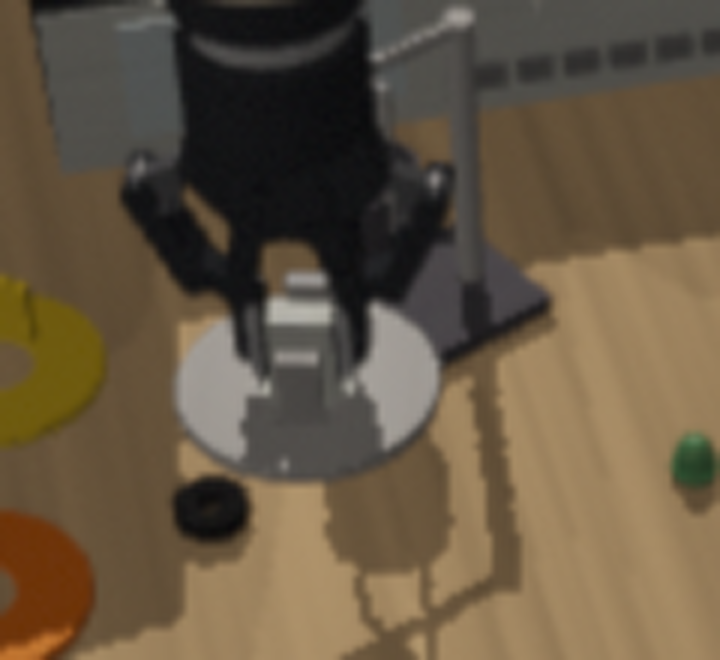

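View pics/wrist9.png

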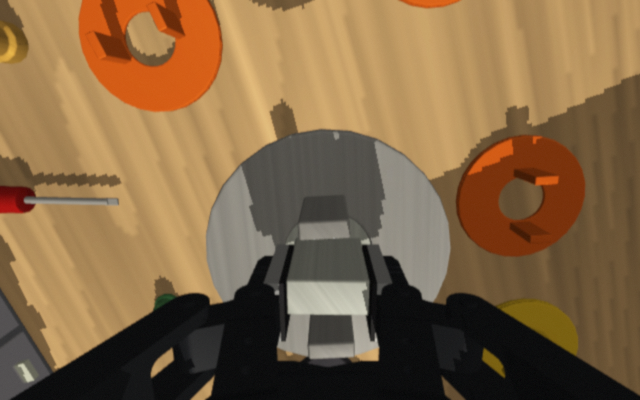

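Both lids came up together and level. I'll carry them most of the way and look at the pot.

Emit:
step_arm --commands '[[[0.012,-0.004,0,0],[0.024,-0.009,0,0],[0.028,-0.01,0,0],[0.028,-0.01,0,0],[0.028,-0.01,0,0],[0.028,-0.01,0,0],[0.028,-0.01,0,0],[0.024,-0.008,0,0],[0.016,-0.006,0,0],[0.008,-0.003,0,0]]]'

```text
t: 18.45
position: [0.493, -0.1322, 0.1683]
tcp_rot: [[-0.307, -0.952, -0.002], [-0.952, 0.307, 0.0], [0.0, 0.002, -1.0]]
force: [0.7, 0.5, -2.8]
gripper_width: 0.343
```

Emit:
step_arm --commands '[[[0,0,0,0],[0,0,0,0]]]'

```text
t: 18.65
position: [0.4934, -0.13, 0.1689]
tcp_rot: [[-0.306, -0.952, -0.001], [-0.952, 0.306, 0.001], [-0.0, 0.001, -1.0]]
force: [0.2, 0.9, -2.8]
gripper_width: 0.335
```

Run:
```python
from h import *
s=get_state(); print(s['t'],s['position'],yaw_of(s['tcp_rot']),s['gripper_width'],s['force'])
W,_=snap("wrist","wrist10");print(W['xyz'],repr(W['rotation']))
for q in optics.tip_of("pot_mouth","wrist")[:2]: print(np.round(q['xy'],1),round(q['score'],2),np.round(onz(W,q['xy'],.06),4))
```

```text
18.65 [ 0.49338026 -0.1299658   0.16887204] 162.19473765792546 0.3354279250386446 [ 0.21724577  0.85608303 -2.81005468]
[ 0.47284684 -0.19425628  0.31109568] array([[-0.95224308, -0.29433282, -0.08124849],
       [ 0.30533915, -0.91698083, -0.25673752],
       [ 0.00106297, -0.26928487,  0.96305998]])
[266.6  24.3] 0.58 [ 0.4953 -0.2516  0.06  ]
[327.  277.3] 0.51 [ 0.5132 -0.0688  0.06  ]
```

View pics/wrist10.png

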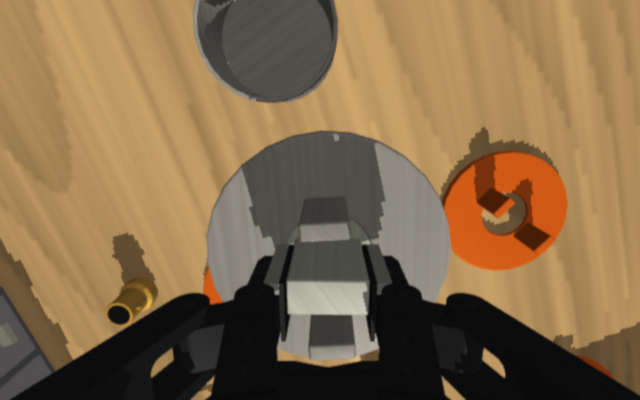

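Run:
```python
from h import *
crop("wrist10","c18",185,0,345,110,5)
```

```text
(no output)
```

View pics/c18.png

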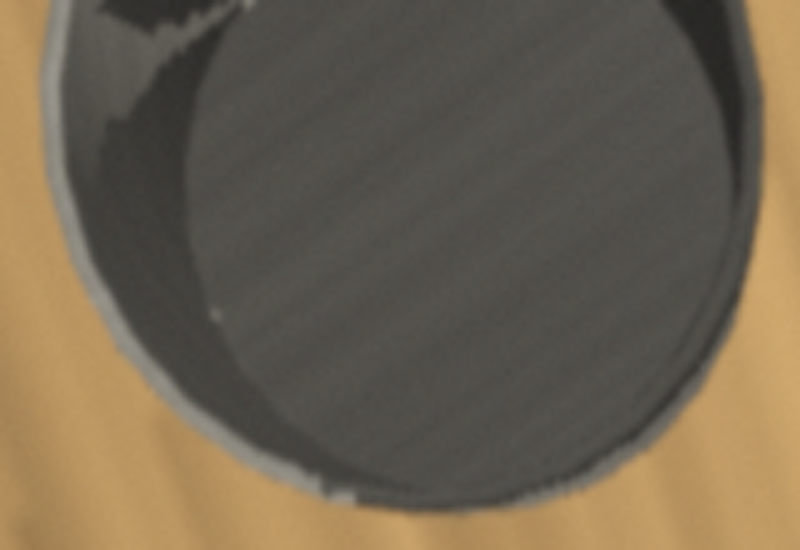

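Run:
```python
from h import *
from scipy.optimize import least_squares
W=optics.camera_params("wrist")
b=[(185+x/5,y/5) for x,y in[(47,50),(45,120),(55,200),(80,275),(125,350),(190,415),(260,465),(763,110),(762,150)]]
for k in (7,9):
    X=np.array([onz(W,u,.06)[:2] for u in b[:k]])
    r=least_squares(lambda q:np.hypot(*(X-q[:2]).T)-.047,[.497,-.253],loss='soft_l1',f_scale=.001);print(r.x,np.abs(r.fun).max())
im=cv2.imread("pics/wrist10.png")
for cxy,col in(((.4968,-.2503),(0,0,255)),((.4985,-.2505),(255,0,0))):
  for z in(.06,.0):
    pts=[proj(W,[cxy[0]+.047*np.cos(t),cxy[1]+.047*np.sin(t),z]) for t in np.linspace(0,6.28,200)]
    if col[2] : cv2.polylines(im,[np.int32(np.array(pts)*16)],True,col,1,cv2.LINE_AA,4)
cv2.imwrite("pics/ov.png",im);crop("ov","c19",185,0,345,110,5)
```

```text
[ 0.49589937 -0.25035118] 0.00039895427379782467
[ 0.49622756 -0.25095209] 0.0009723393239831693
```

View pics/c19.png

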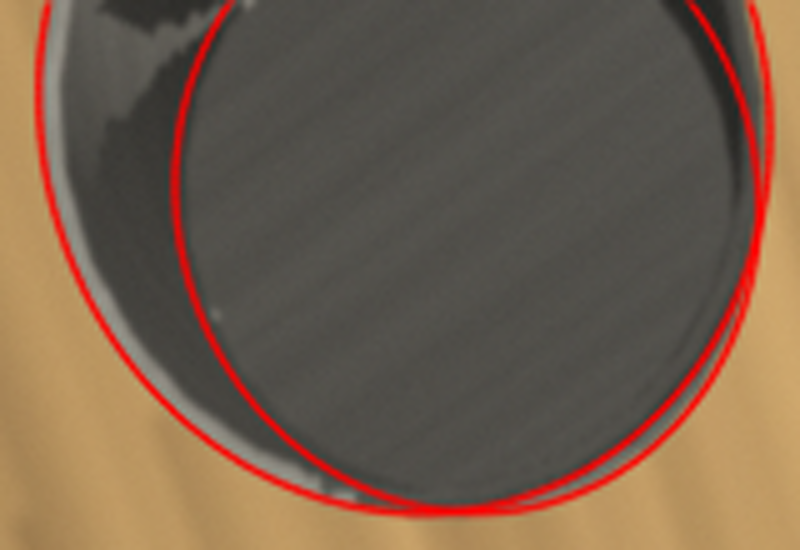

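The rim fit gives a pot centre of about (0.4965, -0.2503), and the overlay sits concentric on the rim.

Emit:
step_arm --commands '[[[0.012,-0.004,0,0],[0.022,-0.008,0,0],[0.025,-0.009,0,0],[0.025,-0.009,0,0],[0.018,-0.006,0,0],[0.012,-0.004,0,0],[0,0,0,0],[0,0,0,0],[0,0,0,0]]]'

```text
t: 19.65
position: [0.497, -0.2502, 0.1693]
tcp_rot: [[-0.305, -0.952, -0.0], [-0.952, 0.305, 0.001], [-0.0, 0.0, -1.0]]
force: [-0.3, 0.8, -2.3]
gripper_width: 0.342
```

Run:
```python
from h import *
s=get_state(); print(s['t'],s['position'],yaw_of(s['tcp_rot']),s['gripper_width'],s['force'])
a=np.radians(yaw_of(s['tcp_rot']));dl=np.array([.4965,-.2503])-s['position'][:2];print("dX,dY",dl@[-np.sin(a),np.cos(a)],dl@[np.cos(a),np.sin(a)])
for n in("scene","side"):snap(n,n+"11")
crop("scene11","ca",160,130,270,260,5);crop("side11","cb",250,220,380,350,5)
```

```text
19.65 [ 0.49701029 -0.25023552  0.16929381] 162.24728976490965 0.34217426227219344 [-0.31663455  0.79084406 -2.32310065]
dX,dY 0.00021700251720217954 0.00046633050632184707
```

View pics/ca.png

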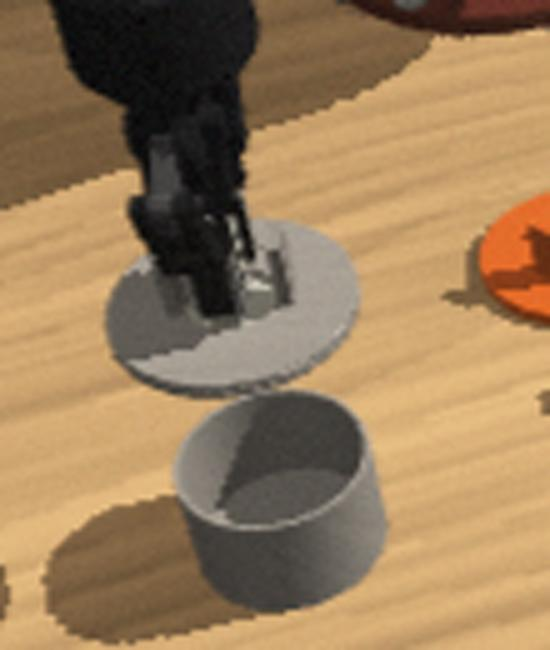

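View pics/cb.png

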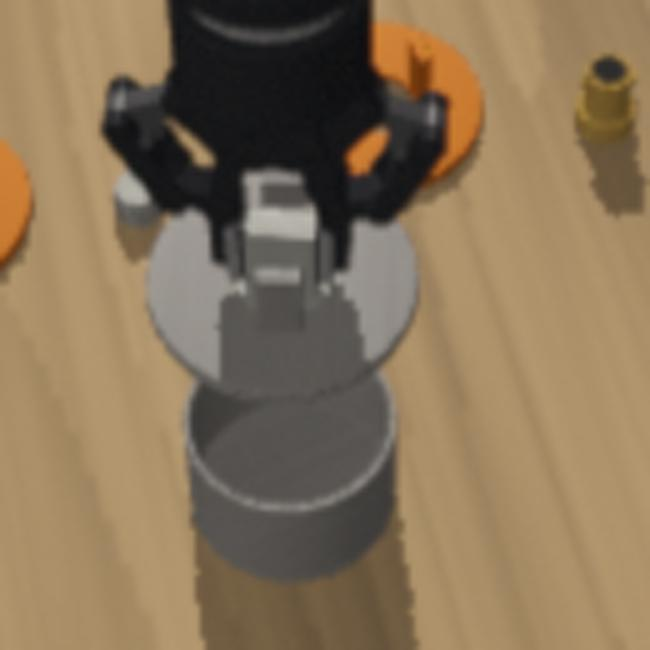

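Emit:
step_arm --commands '[[[0,0,0.012,0],[0,0,0.02,0],[0,0,0.02,0],[0,0,0.014,0],[0,0,0.008,0],[0,0,0.004,0],[0,0,0,0],[0,0,0,0]]]'

```text
t: 20.55
position: [0.4974, -0.2514, 0.0918]
tcp_rot: [[-0.306, -0.952, 0.001], [-0.952, 0.306, -0.001], [0.0, -0.001, -1.0]]
force: [0.3, -0.1, -2.3]
gripper_width: 0.339
```

Run:
```python
from h import *
s=get_state(); print(s['t'],s['position'],yaw_of(s['tcp_rot']),s['gripper_width'],s['force'])
for n in("scene","side"):snap(n,n+"12")
crop("scene12","ca",160,150,270,260,5);crop("side12","cb",250,240,370,350,5)
a=cv2.imread("pics/ca.png");b=cv2.imread("pics/cb.png");cv2.imwrite("pics/cc.png",np.hstack([a,b[:,:]])[:, :] if 0 else cv2.resize(np.hstack([a,b]),(800,383)))
```

```text
20.55 [ 0.49744688 -0.25140517  0.09179576] 162.20466050029708 0.3390079839619479 [ 0.31847268 -0.09965721 -2.30301619]
```

View pics/cc.png

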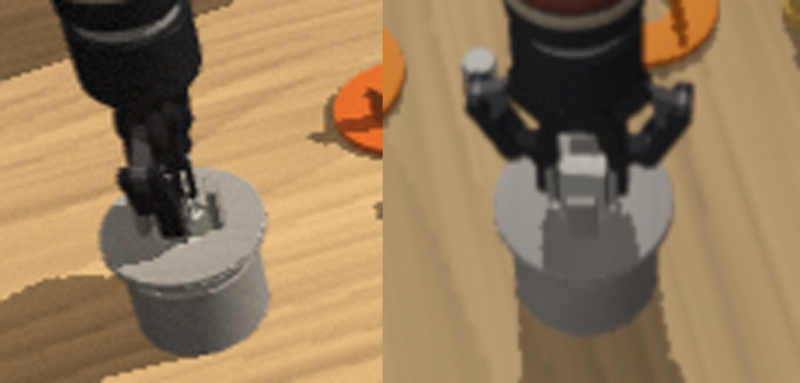

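Emit:
step_arm --commands '[[[0,0.001,0.002,0],[0,0,0.002,0],[0,0,0.002,0],[0,0,0.001,0],[0,0,0.001,0],[0,0,0.001,0],[0,0,0.001,0],[0,0,0,0]]]'

```text
t: 21.45
position: [0.4961, -0.2508, 0.0812]
tcp_rot: [[-0.306, -0.952, -0.0], [-0.952, 0.306, 0.0], [-0.0, 0.0, -1.0]]
force: [-0.4, 0.6, -2.7]
gripper_width: 0.338
```

Emit:
step_arm --commands '[[[0,0,0.001,0],[0,0,0.001,0],[0,0,0.001,0],[0,0,0,0]]]'

```text
t: 21.85
position: [0.496, -0.2508, 0.0781]
tcp_rot: [[-0.306, -0.952, -0.0], [-0.952, 0.306, 0.0], [-0.0, 0.0, -1.0]]
force: [-0.3, 0.4, -2.8]
gripper_width: 0.34
```

The plug is already inside the mouth without contact, since the force hasn't changed. I'll do the last few millimetres slowly.

Emit:
step_arm --commands '[[[0,0,0.001,0],[0,0,0.0005,0],[0,0,0,0],[0,0,0,0]]]'

```text
t: 22.25
position: [0.4961, -0.2509, 0.0768]
tcp_rot: [[-0.306, -0.952, -0.0], [-0.952, 0.306, 0.0], [-0.0, 0.0, -1.0]]
force: [0.1, 0.3, -2.2]
gripper_width: 0.34
```

Emit:
step_arm --commands '[[[0,0,0.0005,0],[0,0,0.0005,0],[0,0,0,0],[0,0,0,0]]]'

```text
t: 22.65
position: [0.4961, -0.2509, 0.0758]
tcp_rot: [[-0.306, -0.952, 0.0], [-0.952, 0.306, -0.0], [-0.0, -0.0, -1.0]]
force: [-0.4, 0.2, -1.7]
gripper_width: 0.338
```

Emit:
step_arm --commands '[[[0,0,0.0005,0],[0,0,0.0005,0],[0,0,0,0],[0,0,0,0]]]'

```text
t: 23.05
position: [0.4961, -0.2509, 0.0757]
tcp_rot: [[-0.306, -0.952, 0.0], [-0.952, 0.306, -0.0], [0.0, -0.0, -1.0]]
force: [-3.1, 2.0, 9.3]
gripper_width: 0.338
```

Seated: contact comes at exactly the expected height (TCP 0.0757). I'll unload a little and let go.

Emit:
step_arm --commands '[[[0,0,-0.0005,0],[0,0,0,0]]]'

```text
t: 23.25
position: [0.4961, -0.2509, 0.0758]
tcp_rot: [[-0.306, -0.952, 0.0], [-0.952, 0.306, -0.0], [0.0, -0.0, -1.0]]
force: [-2.8, 1.5, 6.2]
gripper_width: 0.34
```

Emit:
step_arm --commands '[[[0,0,0,0],[0,0,0,0],[0,0,0,0],[0,0,0,0],[0,0,0,0],[0,0,0,0]]]' --grip 100

```text
t: 23.85
position: [0.4961, -0.2509, 0.0753]
tcp_rot: [[-0.306, -0.952, -0.0], [-0.952, 0.306, -0.0], [0.0, 0.0, -1.0]]
force: [0.1, -0.6, 0.9]
gripper_width: 1.002
```

Emit:
step_arm --commands '[[[0,0,-0.005,0],[0,0,-0.012,0],[0,0,-0.02,0],[0,0,-0.025,0],[0,0,-0.025,0],[0,0,-0.015,0],[0,0,-0.006,0],[0,0,0,0]]]'

```text
t: 24.65
position: [0.4966, -0.2512, 0.1845]
tcp_rot: [[-0.306, -0.952, 0.002], [-0.952, 0.306, -0.001], [0.001, -0.002, -1.0]]
force: [-0.3, 0.1, 0.1]
gripper_width: 0.999
```

Run:
```python
from h import *
s=get_state(); print(s['t'],s['position'],yaw_of(s['tcp_rot']),s['gripper_width'],s['force'])
for n in("scene","side","wrist"):snap(n,n+"13")
crop("scene13","ca",160,150,270,260,5);crop("side13","cb",250,240,370,350,5)
a=cv2.imread("pics/ca.png");b=cv2.imread("pics/cb.png");cv2.imwrite("pics/cd.png",cv2.resize(np.hstack([a,b]),(800,383)))
crop("wrist13","ce",240,100,410,250,4)
```

```text
24.65 [ 0.49658078 -0.25119845  0.18446791] 162.20226923523686 0.9991203205127019 [-0.26200987  0.1326154   0.11001852]
```

View pics/cd.png

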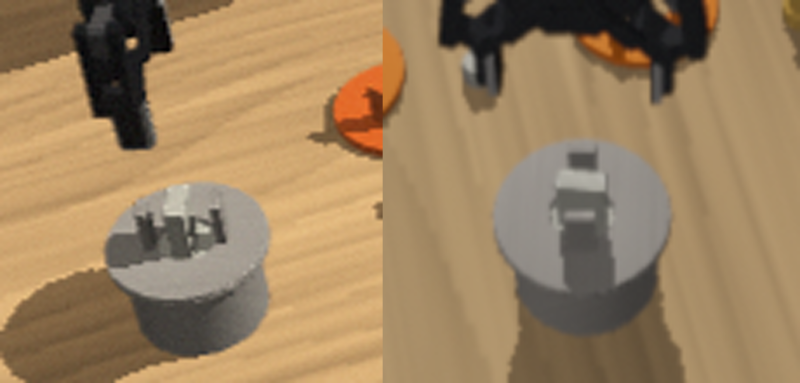

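View pics/ce.png

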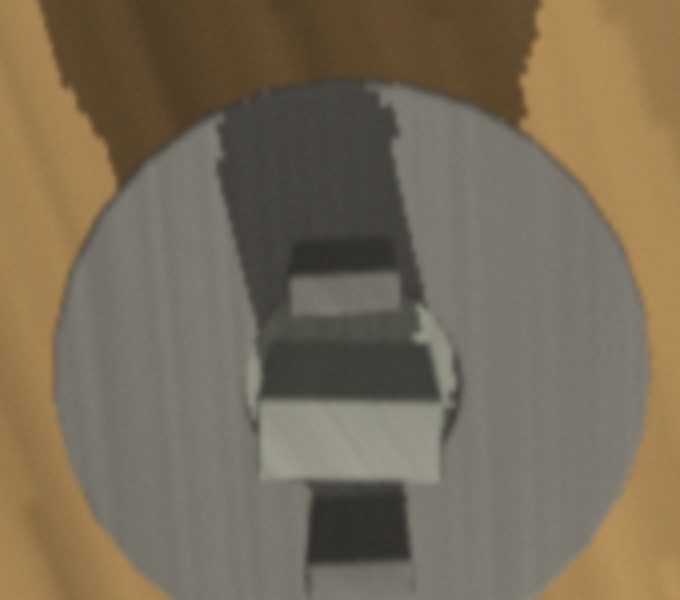

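The lids sit level and concentric on the pot. I'll measure the ears now.

Run:
```python
from h import *
crop("wrist13","cf",290,150,370,260,7)
```

```text
(no output)
```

View pics/cf.png

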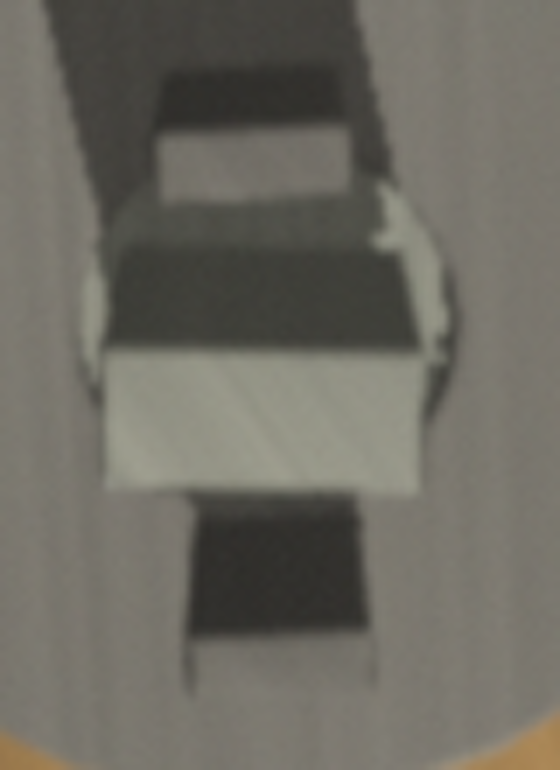

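Run:
```python
from h import *
W=optics.camera_params("wrist");s=get_state()
g=lambda a,b:(290+a/7,150+b/7)
T=[onz(W,g(*u),.106) for u in((107,348),(420,350),(418,492),(108,490))]
print("tab",np.mean(T,0),np.degrees(np.arctan2(*(T[0]-T[1])[1::-1])))
e1=onz(W,g(256,163),.103);e2=onz(W,g(282,663),.103);c=(e1+e2)/2;y=np.degrees(np.arctan2(*(e2-e1)[1::-1]))
print("ears",e1,e2,c,np.linalg.norm(e1-e2),y)
plan([c[0],c[1],s['position'][2]],11,yaw=y); print(s['joints'])
```

```text
tab [ 0.49534774 -0.25085486  0.106     ] -18.1743291737421
ears [ 0.4888213 -0.2733578  0.103    ] [ 0.50131915 -0.22634462  0.103     ] [ 0.49507022 -0.24985121  0.103     ] 0.048646019413358076 75.11295895199282
[[-0.0, 0.0, -0.0, np.float64(7.9)], [-0.0, 0.0, -0.0, np.float64(7.9)], [-0.0, 0.0, -0.0, np.float64(7.9)], [-0.0, 0.0, -0.0, np.float64(7.9)], [-0.0, 0.0, -0.0, np.float64(7.9)], [0.0, 0.001, -0.0, np.float64(7.9)], [0.0, -0.0, -0.0, np.float64(7.9)], [-0.0, -0.0, -0.0, np.float64(7.9)], [-0.0, -0.0, -0.0, np.float64(7.9)], [-0.0, -0.0, -0.0, np.float64(7.9)]]
[[0.0, -0.0, -0.0, np.float64(7.9)]]
end [ 0.4951 -0.2497  0.1825] 75.3
[-3.43614641e+01  2.17825353e+01 -8.91843740e+00  5.93774350e+01
 -1.05365622e-03 -1.06560856e+02]
```

Emit:
step_arm --commands '[[[0,0,0,8],[0,0,0,8],[0,0,0,8],[0,0,0,8],[0,0,0,8],[0,0,0,8],[0,0,0,8],[0,0,0,8],[0,0,0,8],[0,0,0,8]]]'

```text
t: 25.8
position: [0.4956, -0.2506, 0.1823]
tcp_rot: [[-0.99, 0.141, -0.001], [0.141, 0.99, 0.001], [0.002, 0.001, -1.0]]
force: [-0.4, -0.3, 0.4]
gripper_width: 1.004
```

Emit:
step_arm --commands '[[[0,0,0,7],[0,0,0.02,0],[0,0,0,0],[0,0,0,0]]]'

```text
t: 26.2
position: [0.4955, -0.2505, 0.1627]
tcp_rot: [[-0.967, 0.255, -0.002], [0.255, 0.967, 0.001], [0.002, 0.001, -1.0]]
force: [-0.3, 0.8, 0.8]
gripper_width: 1.002
```

Run:
```python
from h import *
s=get_state(); print(s['t'],s['position'],yaw_of(s['tcp_rot']),s['gripper_width'],s['force'])
snap("wrist","wrist14"); crop("wrist14","cg",260,140,400,240,5.5)
```

```text
26.2 [ 0.49551626 -0.25047452  0.1627023 ] 75.22821701600846 1.0019511791248406 [-0.33013789  0.77788496  0.76889897]
```

View pics/cg.png

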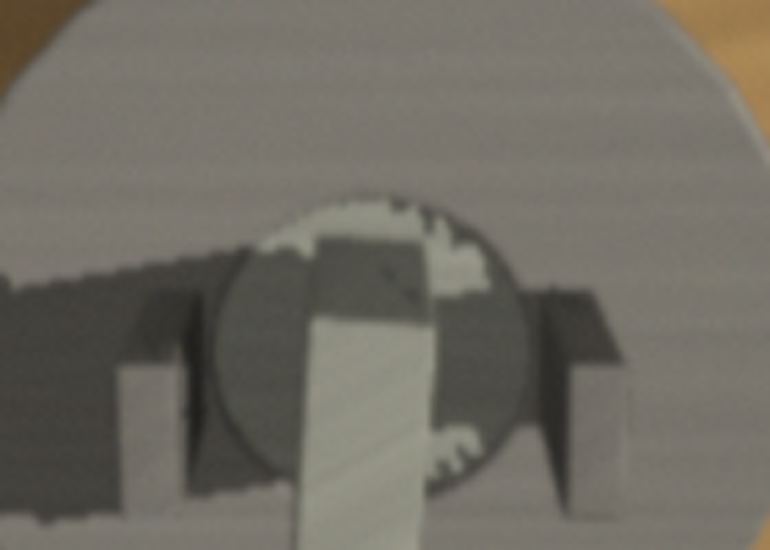

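View pics/wrist14.png

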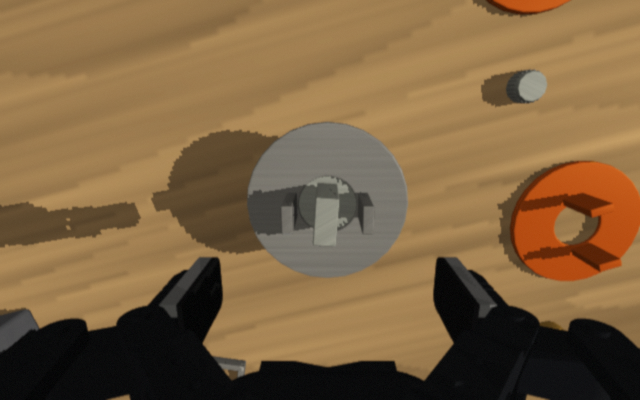

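Run:
```python
from h import *
W=optics.camera_params("wrist");s=get_state()
g=lambda a,b:(260+a/5.5,140+b/5.5)
e1=onz(W,g(154,440),.103);e2=onz(W,g(597,440),.103);c=(e1+e2)/2
print(e1,e2,c,np.linalg.norm(e1-e2),np.degrees(np.arctan2(*(e2-e1)[1::-1])),yaw_of(s['tcp_rot']))
a=np.radians(yaw_of(s['tcp_rot']));dl=c[:2]-s['position'][:2];print("dX,dY",dl@[-np.sin(a),np.cos(a)],dl@[np.cos(a),np.sin(a)])
```

```text
[ 0.49027964 -0.27309871  0.103     ] [ 0.50257904 -0.22643259  0.103     ] [ 0.49642934 -0.24976565  0.103     ] 0.04825973514201186 75.23479534656163 75.22195208818866
dX,dY -0.00020394532002456615 0.0011247107988035729
```

Emit:
step_arm --commands '[[[0,0.001,0.012,0],[0,0,0.02,0],[0,0,0.02,0],[0,0,0.018,0],[0,0,0.012,0],[0,0,0.006,0],[0,0,0.003,0],[0,0,0,0],[0,0,0,0]]]'

```text
t: 27.15
position: [0.4968, -0.2502, 0.0729]
tcp_rot: [[-0.967, 0.255, 0.001], [0.255, 0.967, -0.001], [-0.001, -0.0, -1.0]]
force: [-1.0, -0.4, 0.7]
gripper_width: 1.0
```

Run:
```python
from h import *
s=get_state(); print(s['t'],s['position'],yaw_of(s['tcp_rot']),s['gripper_width'],s['force'])
snap("wrist","wrist15")
```

```text
27.15 [ 0.49679978 -0.25020566  0.07291967] 75.20069724535571 1.0004312937560584 [-0.97458193 -0.39013378  0.65149389]
```

View pics/wrist15.png

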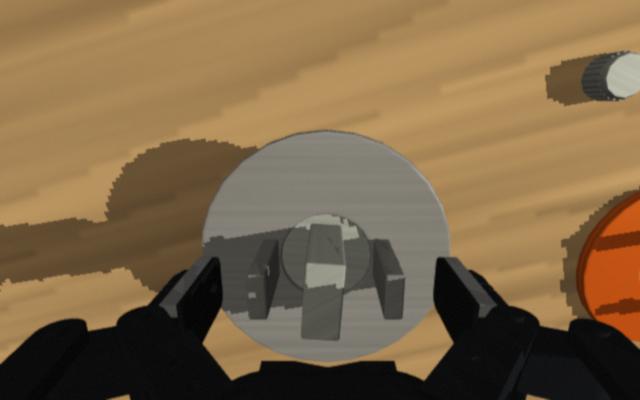

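The ears are centred between the pads (gaps of about 29 and 31 px). I'll close.

Emit:
step_arm --commands '[[[0,0,0.001,0],[0,0,0,0],[0,0,0,0],[0,0,0,0],[0,0,0,0],[0,0,0,0],[0,0,0,0]]]' --grip 0 --grip_force 40

```text
t: 27.9
position: [0.4965, -0.2501, 0.0718]
tcp_rot: [[-0.967, 0.255, 0.0], [0.255, 0.967, -0.0], [-0.001, -0.0, -1.0]]
force: [-1.9, 0.3, 5.8]
gripper_width: 0.651
```

Run:
```python
from h import *
s=get_state(); print(s['t'],s['position'],yaw_of(s['tcp_rot']),s['gripper_width'],s['force'])
snap("wrist","wrist16")
```

```text
27.9 [ 0.4965406  -0.25009058  0.07175025] 75.20055608195482 0.6512746956771853 [-1.86085629  0.26182247  5.80062958]
```

View pics/wrist16.png

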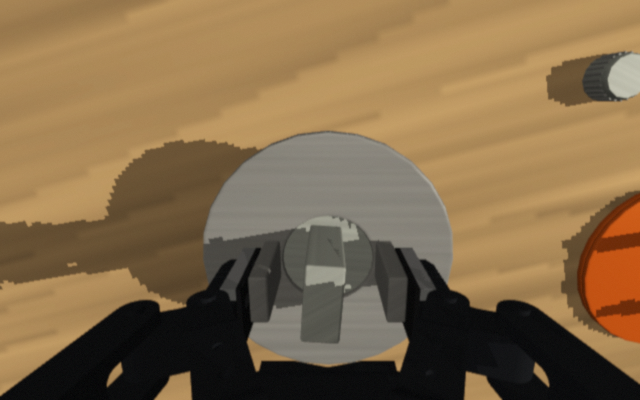

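Both ears are pinched (55 mm). I'll lift straight up, slowly at first.

Emit:
step_arm --commands '[[[0,0,-0.001,0],[0,0,-0.002,0],[0,0,-0.003,0],[0,0,-0.004,0],[0,0,-0.004,0],[0,0,-0.004,0],[0,0,-0.002,0],[0,0,0,0]]]'

```text
t: 28.75
position: [0.4966, -0.2501, 0.0917]
tcp_rot: [[-0.967, 0.255, 0.001], [0.255, 0.967, -0.0], [-0.001, -0.0, -1.0]]
force: [-0.4, 0.4, -1.0]
gripper_width: 0.645
```

Run:
```python
from h import *
s=get_state(); print(s['t'],s['position'],yaw_of(s['tcp_rot']),s['gripper_width'],s['force'],s['wrist_torque'])
for n in("scene","side"):snap(n,n+"17")
crop("scene17","ca",160,150,270,260,5);crop("side17","cb",250,240,370,350,5)
a=cv2.imread("pics/ca.png");b=cv2.imread("pics/cb.png");cv2.imwrite("pics/ch.png",cv2.resize(np.hstack([a,b]),(800,383)))
```

```text
28.75 [ 0.49658438 -0.25005971  0.09170329] 75.20289906611667 0.6446513963647662 [-0.44207455  0.36264462 -0.99039504] [ 0.01963917  0.03286703 -0.01536416]
```

View pics/ch.png

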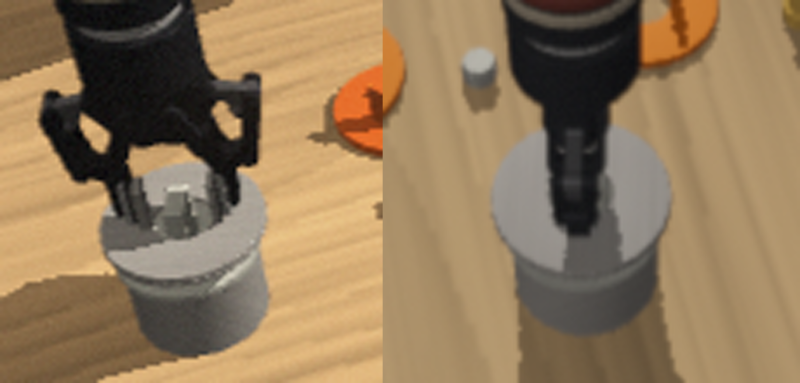

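The outer lid is about 20 mm up and level, and the inner lid stayed on the pot. The force of about -1 N is the outer lid alone. I'll lift the remaining 80 mm.

Emit:
step_arm --commands '[[[0,0,-0.004,0],[0,0,-0.009,0],[0,0,-0.013,0],[0,0,-0.015,0],[0,0,-0.015,0],[0,0,-0.012,0],[0,0,-0.008,0],[0,0,-0.004,0],[0,0,0,0],[0,0,0,0]]]'

```text
t: 29.85
position: [0.4961, -0.2498, 0.1708]
tcp_rot: [[-0.967, 0.256, -0.001], [0.256, 0.967, 0.0], [0.001, 0.0, -1.0]]
force: [0.1, 1.2, -1.8]
gripper_width: 0.649
```

Emit:
step_arm --commands '[[[0,0,0,0],[0,0,0,0],[0,0,0,0],[0,0,0,0],[0,0,0,0]]]'

```text
t: 30.35
position: [0.4964, -0.2499, 0.1712]
tcp_rot: [[-0.967, 0.255, -0.0], [0.255, 0.967, 0.0], [0.0, 0.0, -1.0]]
force: [0.2, 0.4, -0.8]
gripper_width: 0.647
```

Run:
```python
from h import *
s=get_state(); print(s['t'],s['position'],yaw_of(s['tcp_rot']),s['gripper_width'],s['force'],s['wrist_torque'])
for n in("scene","side","wrist"):snap(n,n+"18")
crop("scene18","ca",160,130,280,260,5)
```

```text
30.35 [ 0.49635161 -0.24988588  0.17122948] 75.20027764480336 0.6468464326427598 [ 0.20773469  0.39044556 -0.81140792] [-0.01440272 -0.00897401  0.00365927]
```

View pics/ca.png

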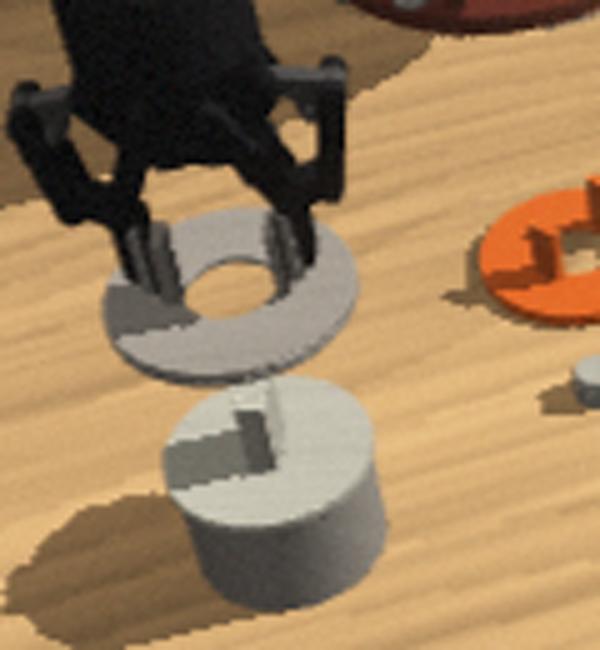

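View pics/scene18.png

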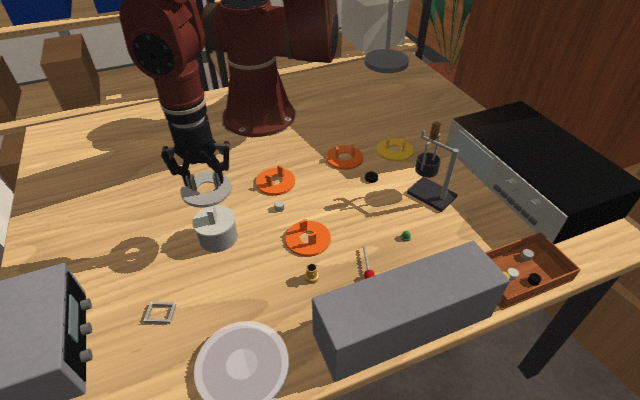

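View pics/side18.png

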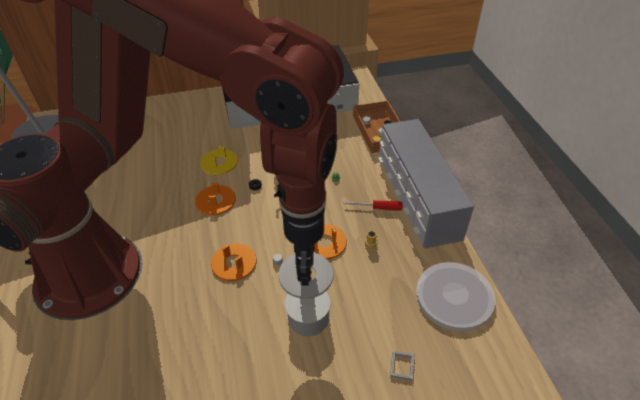

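The basket hangs on the hook (scene (428,160)) and the inner lid is flat on the pot (216,225). The outer lid is held level 99 mm higher, and the bystanders are where they were. I'll hand it in.

```bash
python3 -c "
from station import bot
print(bot.sign_off())"
```

```text
the job is handed in; nothing more can be done
None
```

The job is done as asked and handed in at about 30.5 s; sign-off gives no verdict.

- **Basket:** I gripped it by the wooden grip, lifted it out of the pot and hung it by its handle on the hook. The last scene picture shows it hanging there after release.
- **Lids:** I lowered the nested pair together onto the pot. Contact came at the expected seated height, with about 9 N at the peak, and then I let go. I then lifted the outer lid alone by its ears.
- **Last checks:**
  - The outer lid is level and 99 mm above where it was nested, with a 55 mm grip opening and about 1 N of load, which matches that lid alone.
  - The inner lid looks flat and seated on the pot.
  - In the pictures, the other parts look where they were at the start.
- **Disagreements:** Estimates of the pot centre and hook seat differed between cameras by 2 to 10 mm. I used close wrist-camera views for the final alignment. No check failed.

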